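Clear down the locksmith's bench

ROBOT

A 7-joint arm with a two-finger parallel gripper is mounted at the origin on the work surface. World frame = base frame: x ahead of the robot, y to its left, z up, the work surface at z = 0. Lengths are in m, angles in degrees, forces in N, time in s.
With the tool pointing down it reaches from about 0.425 to 0.875 m from the base axis. Payload 4.7 kg.
Tool frame: the origin (TCP) lies at the centre of the arm's flange, where the gripper is bolted on; the fingertips stand 182 mm ahead of it and the grasp point (between the pads) lies 164 mm ahead of it (env.grip_depth is the distance from the TCP to the grasp point, in m); z points along the fingers, y is the line along which they close (so a half turn about z gives the same grasp; the last joint's range is limited). The gripper opens to 87 mm and grips with 3 to 60 N. Pads are 19 mm wide; open, the fingers measure 117 mm over their backs; the gripper's body (75 mm by 190 mm) begins 51 mm behind the grasp point.
Start: joints at [64.463, 18.392, -4.016, 83.108, 1.295, 78.541, -3.26], TCP at [0.288, -0.583, 0.405] pointing down, gripper open.
Joint ranges: [-163.93, 163.93], [-17.29, 119.83], [-79.2, 71.16], [3.27, 140.29], [-89.18, 269.18], [5.43, 117.66], [-154.24, 154.24]. Speed limits (degrees/s): [147.25, 147.25, 180, 180, 180, 180, 180].

INTERFACE

Orientations are given as [roll, pitch, yaw] about the fixed x, y, z axes, in that order (R = Rz(yaw) Ry(pitch) Rx(roll)).
In Python, from cell import env gives the robot as it stands. The module is installed in compiled form; this text tells all that it offers.
- The arm moves only by the tool send_rows, never from a script. Its arguments are lists of equal length, an entry for each row: "xyz": the shift along the tool's x, y, z in m, a list of three; "rotation": the turn, a rotation vector about the tool's x, y, z in rad, a list of three; "jaw": the opening, from 0 (shut) to 1 (fully open). A call has 1 to 20 rows; each row shifts and turns the commanded pose from where the row before left it, along the tool's axes as they then stand; what a row does not reach is not made up. A row lasts 1/10 s, in which the tool goes at most 50 mm and 8.59 degrees, less where a joint would pass 70% of its speed; a pose out of reach is approached as far as the arm can. A call is refused whole if a number of a shift passes 0.05 or a number of a turn 0.15, either way. A call with a gripper value outside its range is refused whole. The fingers move at their own pace and stop on an object; "newtons" is the grip in N (left out, the last holds). Time passes only in rows, so rows that do not move let the fingers close. It gives the time, the measured TCP pose, the force, the opening and the grip force at its end, in the units of the state.
- env.get_obs(): the state, without advancing time (a new reading comes with each control period).
- env.read_camera(name): name is "scene" or "top"; returns a dict with "image" (384x512x3 uint8, blue, green, red), "fx", "fy", "cx", "cy" (pixels), "distortion" ([k1, k2, p1, p2, k3] as OpenCV has them; the pictures are not rectified), "R" (3x3) and "t" (3): a world point X has camera coordinates R X + t. Camera axes: x right, y down, z forward; pixel columns grow to the right and rows downward; lengths in m; the calibration is good to about 2 mm. A picture is of the moment at which its call begins. There is no depth.
- env.sign_off(): hands the job in; it is judged then, once.
The state is a dict: "time_s": time; "qpos": joint angles; "joint_velocities": joint speeds; "effort": joint torques, N m; "tool_pos": TCP position; "tool_rot": TCP orientation; "force": force on the tool from outside, world axes, zero at the start; "wrist_torque": the same for the moment, N m; "grip_width": finger opening in m; "grasp_force": force on a finger pad.
Only numpy, scipy, OpenCV 4.12 (cv2) and the standard library are available. Lean on these libraries where they do the work, as an engineer would, in place of code of your own. Each camera call takes 0.05 s, during which the arm holds its last target. There are 200 camera calls.

TASK

Clear down the bench: with the scraper, wipe all the brass chips off the steel plate into the chip tray at its far edge without touching the chips with the fingers, then stand the scraper upright in the middle of its black rubber mat, lined up with the mat. Also put away every brass follower rod lying on the bench, pushing each one down past the sprung jaw of a free clip of the rack until it sits fully home with its grip block midway between the forks; rods may be done before or after the wiping. Leave the padlock where it is.

Things in the scene. Friction and masses are not known exactly. Their poses are not given: they have to be found in the camera images.
- station: Fixed work station: flat steel plate, 170 mm wide (y), top face 30 mm above the bench; origin at bench level under its middle; x axis away from the robot, turned up to 0.2 rad. Fences at x = -85 mm and y = +-85 mm rise 10 mm above the plate. The open far edge, x = +90 mm, drops into the chip tray (point tray_in).
- scraper: Loose hand scraper, about 180 g, standing upright: a block 30 mm (x) by 90 mm (y) by 24 mm high with a rubber sole, and on it a wooden fin to grip, 22 mm (x) by 60 mm (y), from 24 to 70 mm above the sole. Origin at the centre of the sole, z up the fin. Both long faces are alike.
- mat: Fixed black rubber mat for the scraper, 90 mm (its x) by 140 mm (its y), 3 mm thick, origin under its middle at bench level. The scraper's long side belongs along the mat's long side.
- rack: Fixed rack: wooden base 130 x 190 x 12 mm, origin at bench level, with three alike clips at y = -62, 0, +62 mm; rods lie in them along x. A clip has two open-topped forks (12 mm thick, 54 high) at x = +-52 mm, fingers fit between, and a sprung hinged jaw on the +y side with a 10 mm roller at each fork. A rod pushed down (about 7 to 10 N) moves the rollers aside; they snap back over it.
- tray_in (a point): Middle of the chip tray's floor, 6 mm above the bench, axes as the station's. The tray is 100 mm (x) by 170 mm (y) inside, its walls 40 mm above the bench; the plate forms its near side.
- clip0 (a point): Where the centre of a rod is when fully seated in clip 0 (y = -62 mm on the rack), 36 mm above the bench; axes as the rack's. A rod resting on the rollers, not pushed home, is about 12 mm higher.
- clip1 (a point): Where the centre of a rod is when fully seated in clip 1 (y = 0 mm on the rack), 36 mm above the bench; axes as the rack's. A rod resting on the rollers, not pushed home, is about 12 mm higher.
- clip2 (a point): Where the centre of a rod is when fully seated in clip 2 (y = 62 mm on the rack), 36 mm above the bench; axes as the rack's. A rod resting on the rollers, not pushed home, is about 12 mm higher.
- rod0: Loose brass follower rod, 130 g, may be absent: round, 14 mm thick and 160 mm long along its x axis, with a 20 mm square grip block 44 mm long at its middle. Origin at the centre of the rod (10 mm above the bench when lying). All rods are alike; any rod fits any clip, either way round.
- rod1: Loose brass follower rod, 130 g, may be absent: round, 14 mm thick and 160 mm long along its x axis, with a 20 mm square grip block 44 mm long at its middle. Origin at the centre of the rod (10 mm above the bench when lying). All rods are alike; any rod fits any clip, either way round.
- rod2: Loose brass follower rod, 130 g, may be absent: round, 14 mm thick and 160 mm long along its x axis, with a 20 mm square grip block 44 mm long at its middle. Origin at the centre of the rod (10 mm above the bench when lying). All rods are alike; any rod fits any clip, either way round.
- chip0: Loose brass offcut, 30 g, may be absent: flat piece 30 x 20 mm, 7 mm thick, lying on the plate. Origin at the centre of one flat face, the underside at the start.
- chip1: Loose brass offcut, 30 g, may be absent: flat piece 24 x 24 mm, 7 mm thick, lying on the plate. Origin at the centre of one flat face, the underside at the start.
- chip2: Loose brass offcut, 30 g, may be absent: flat piece 34 x 18 mm, 7 mm thick, lying on the plate. Origin at the centre of one flat face, the underside at the start.
- chip3: Loose brass offcut, 30 g, may be absent: disc 26 mm across, 7 mm thick, lying on the plate. Origin at the centre of one flat face, the underside at the start.
- chip4: Loose brass offcut, 30 g, may be absent: disc 26 mm across, 7 mm thick, lying on the plate. Origin at the centre of one flat face, the underside at the start.
- padlock: Bystander: loose brass padlock, 30 x 50 x 76 mm high, origin under it. Not to be moved.
Not all that is in view belongs to the job. Leave any green look-alike of the rod1 alone. Leave any orange look-alike of the scraper alone.

How it is judged (in metres and radians):
On the way, in this order (a step that is already met when the one before it is completed fails the run):
1. all the chips present have been wiped into the chip tray (x of chip0 in the frame of station between 0.085 and 0.195 m and y of chip0 in the frame of station between -0.09 and 0.09 m and z of each of chip0, chip1, chip2, chip3, chip4 in the frame of station below 0.028 m and x of chip1 in the frame of station between 0.085 and 0.195 m and y of chip1 in the frame of station between -0.09 and 0.09 m and x of chip2 in the frame of station between 0.085 and 0.195 m and y of chip2 in the frame of station between -0.09 and 0.09 m and x of chip3 in the frame of station between 0.085 and 0.195 m and y of chip3 in the frame of station between -0.09 and 0.09 m and x of chip4 in the frame of station between 0.085 and 0.195 m and y of chip4 in the frame of station between -0.09 and 0.09 m), for 0.2 s.
2. the scraper stands on its mat (horizontal distance between scraper and mat below 0.025 m and angle between the y axis of scraper and the y axis of mat, either way round below 0.3 rad and angle between scraper's own z axis and vertical below 0.1 rad and height (world z) of scraper below 0.01 m and linear speed of scraper below 0.02 m/s), for 0.2 s.
At the end, for the whole second after the job is handed in: Every chip lies in the tray, below the plate top; the scraper stands at rest on its mat, centre within 25 mm of the mat's, aligned within 0.3 rad; every rod is at rest in a clip: centre within 5 mm in height and sideways, 20 mm lengthwise, 0.08 rad in line (all of step 1 and all of step 2 and ((x of rod0 in the frame of clip0 between -0.02 and 0.02 m and y of rod0 in the frame of clip0 between -0.005 and 0.005 m and z of rod0 in the frame of clip0 between -0.005 and 0.005 m) or (x of rod0 in the frame of clip1 between -0.02 and 0.02 m and y of rod0 in the frame of clip1 between -0.005 and 0.005 m and z of rod0 in the frame of clip1 between -0.005 and 0.005 m) or (x of rod0 in the frame of clip2 between -0.02 and 0.02 m and y of rod0 in the frame of clip2 between -0.005 and 0.005 m and z of rod0 in the frame of clip2 between -0.005 and 0.005 m)) and angle between the x axis of each of rod0, rod1, rod2 and the x axis of rack, either way round below 0.08 rad and linear speed of each of rod0, rod1, rod2 below 0.02 m/s and ((x of rod1 in the frame of clip0 between -0.02 and 0.02 m and y of rod1 in the frame of clip0 between -0.005 and 0.005 m and z of rod1 in the frame of clip0 between -0.005 and 0.005 m) or (x of rod1 in the frame of clip1 between -0.02 and 0.02 m and y of rod1 in the frame of clip1 between -0.005 and 0.005 m and z of rod1 in the frame of clip1 between -0.005 and 0.005 m) or (x of rod1 in the frame of clip2 between -0.02 and 0.02 m and y of rod1 in the frame of clip2 between -0.005 and 0.005 m and z of rod1 in the frame of clip2 between -0.005 and 0.005 m)) and ((x of rod2 in the frame of clip0 between -0.02 and 0.02 m and y of rod2 in the frame of clip0 between -0.005 and 0.005 m and z of rod2 in the frame of clip0 between -0.005 and 0.005 m) or (x of rod2 in the frame of clip1 between -0.02 and 0.02 m and y of rod2 in the frame of clip1 between -0.005 and 0.005 m and z of rod2 in the frame of clip1 between -0.005 and 0.005 m) or (x of rod2 in the frame of clip2 between -0.02 and 0.02 m and y of rod2 in the frame of clip2 between -0.005 and 0.005 m and z of rod2 in the frame of clip2 between -0.005 and 0.005 m))); the robot touches nothing.
It fails at once if the fingers push a chip (contact force between the fingers and chip0 above 1.5 N or contact force between the fingers and chip1 above 1.5 N or contact force between the fingers and chip2 above 1.5 N or contact force between the fingers and chip3 above 1.5 N or contact force between the fingers and chip4 above 1.5 N).
It fails at once if the padlock is moved (distance of padlock from where it was at the start of the episode above 0.03 m).
Of rod0, rod1, rod2 only 2 to 3 are there at a start; the rules pass over those that are not, and their reading is None.
Of chip0, chip1, chip2, chip3, chip4 only 3 to 5 are there at a start; the rules pass over those that are not, and their reading is None.
At some moment in a run one of rod0, rod1, rod2 may be knocked a few centimetres aside while the robot is not near it.
It also fails if it takes over 210 s, if anything falls off the work surface, if the arm or the gripper's body presses on something with over 40 N, if the wrist force passes 120 N, or if a joint passes its speed limit or range.

## Working session

There is one attempt and no reset: what is moved stays moved. The work goes in short steps, Python scripts to look and compute and a tool call to move; the robot and the scene stay as the last step left them, time stands still between calls to the robot, and variables do not carry over. Pictures are saved under pics/ and viewed, at most 14 in all, crops included, and the job is handed in when it is done.

Besides the shell and the picture viewer there is one more tool, called by a JSON object that holds its "method" and its "body". send_rows: Moves the arm, as the interface text tells. Its arguments: {"type":"object","properties":{"xyz":{"type":"array"},"rotation":{"type":"array"},"jaw":{"type":"array"},"newtons":{"type":"number"}},"required":["xyz","rotation","jaw"]}

```bash
mkdir -p pics
cat > h.py <<'E'
import numpy as np,cv2
from cell import env
def cam(n):
    c=env.read_camera(n); c['K']=np.array([[c['fx'],0,c['cx']],[0,c['fy'],c['cy']],[0,0,1.]]); c['D']=np.array(c['distortion'],float)
    c['R']=np.array(c['R']);c['t']=np.array(c['t']);return c
def ray(c,px,z):
    p=cv2.undistortPoints(np.array(px,float).reshape(-1,1,2),c['K'],c['D']).reshape(-1,2)
    d=np.c_[p,np.ones(len(p))]@c['R']; o=-c['R'].T@c['t']
    return o+d*((z-o[2])/d[:,2:3])
def proj(c,X):
    return cv2.projectPoints(np.array(X,float).reshape(-1,1,3),cv2.Rodrigues(c['R'])[0],c['t'],c['K'],c['D'])[0].reshape(-1,2)
E
python3 - <<'E'
from h import *
for n in('scene','top'):
    c=cam(n); cv2.imwrite(f'pics/{n}0.png',cv2.resize(c['image'],(800,600),interpolation=cv2.INTER_CUBIC)); print(n,c['K'],c['D'],-c['R'].T@c['t'],c['R'])
o=env.get_obs();print(o)
E
```

```text
scene [[354.51585009   0.         253.4283581 ]
 [  0.         354.51585009 191.00107535]
 [  0.           0.           1.        ]] [-0.07199443  0.          0.          0.          0.        ] [1.08645933 0.31961954 0.6954545 ] [[-0.41701835  0.90863897 -0.02170063]
 [ 0.60814526  0.26120439 -0.74962098]
 [-0.67546653 -0.32580284 -0.6615115 ]]
top [[429.06075827   0.         252.66267074]
 [  0.         429.06075827 187.98670292]
 [  0.           0.           1.        ]] [-0.04420812  0.          0.          0.          0.        ] [0.2511969  0.04141534 1.23269325] [[-0.01833117 -0.9998299   0.0020322 ]
 [-0.98380744  0.0176749  -0.17835504]
 [ 0.17828878 -0.00526875 -0.9839641 ]]
{'time_s': 0.1, 'qpos': array([64.46327135, 18.43414744, -4.01533109, 83.17102748,  1.29641337,
       78.53898408, -3.26034474]), 'joint_velocities': array([ 0.00721167, -0.06991025, -0.00999222, -0.14628221,  0.00542027,
        0.01110642,  0.03517506]), 'effort': array([-3.04339537e-04, -4.92572987e+01, -4.05975413e-01, -3.13398635e+01,
       -6.43715705e-02,  3.95003858e-02,  1.04766518e-04]), 'tool_pos': array([ 0.28832924, -0.5823352 ,  0.40375082]), 'tool_rot': array([-1.79901153e+02,  6.97384001e-03,  2.63461453e+01]), 'force': array([ 0.03910426,  0.09915833, -0.81697113]), 'wrist_torque': array([-0.03211213,  0.04564885, -0.02027771]), 'grasp_force': 0.0, 'grip_width': 0.08722698557583435}
```

View pics/top0.png

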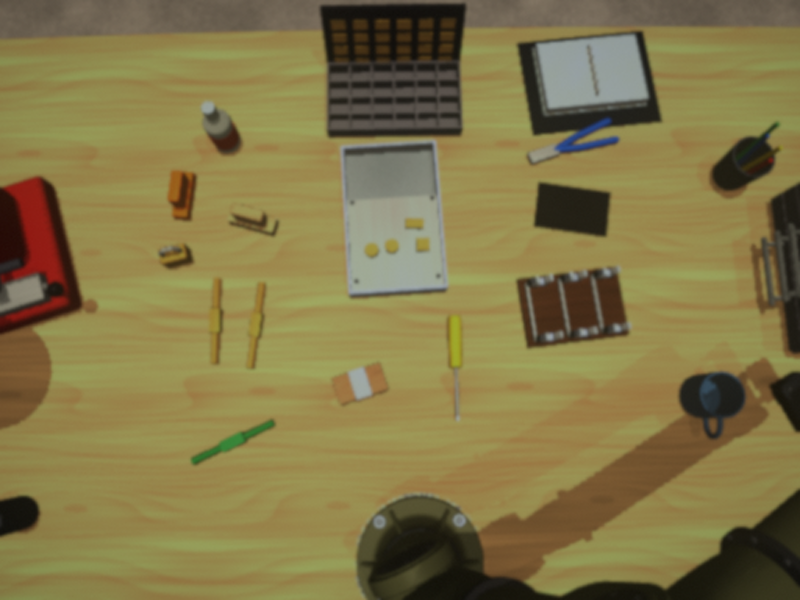

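View pics/scene0.png

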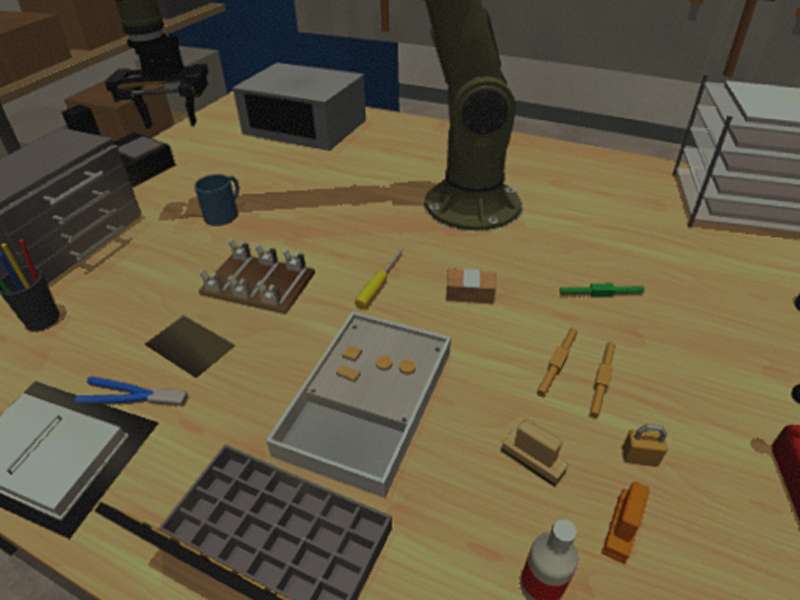

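Run:
```python
from h import *
c=cam('top'); im=c['image']
a=cv2.resize(im[100:240,90:190],None,fx=4,fy=4,interpolation=cv2.INTER_CUBIC)  # 400x560
b=cv2.resize(im[105:230,320:420],None,fx=4,fy=4,interpolation=cv2.INTER_CUBIC)
o=np.zeros((560,800,3),np.uint8);o[:,:400]=a;o[:500,400:]=b
cv2.imwrite('pics/crop1.png',o)
s=cam('scene'); im=s['image']
x=cv2.resize(im[260:320,310:370],None,fx=6,fy=6,interpolation=cv2.INTER_CUBIC)
y=cv2.resize(im[145:205,120:210],None,fx=4.8,fy=6,interpolation=cv2.INTER_CUBIC)
cv2.imwrite('pics/crop2.png',np.hstack([x,y]))
hsv=cv2.cvtColor(c['image'],cv2.COLOR_BGR2HSV)
for p in [(138,205),(165,208),(160,137),(166,145),(264,143),(271,156),(300,155),(60,200)]: print(p,hsv[p[1],p[0]])
```

```text
(138, 205) [ 25 168 156]
(165, 208) [ 26 166 144]
(160, 137) [ 25 122 157]
(166, 145) [ 18 149  99]
(264, 143) [ 25 159 157]
(271, 156) [ 25 160 158]
(300, 155) [ 26 118 158]
(60, 200) [ 21 134 141]
```

View pics/crop1.png

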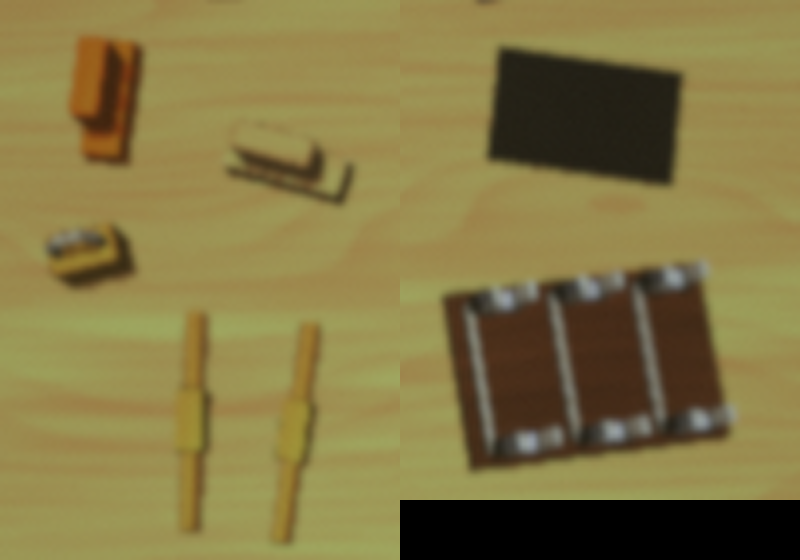

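View pics/crop2.png

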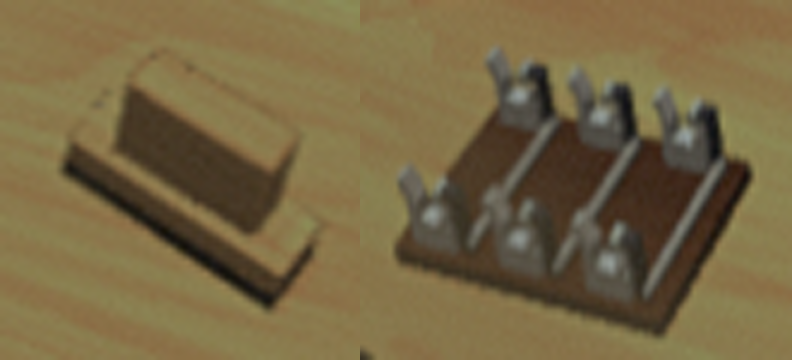

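Run:
```python
from h import *
np.set_printoptions(precision=4,suppress=True)
t=cam('top');s=cam('scene')
L=lambda P:[(90+x/4-.375,100+y/4-.375) for x,y in P]
Rr=lambda P:[(320+(x-400)/4-.375,105+y/4-.375) for x,y in P]
S=lambda P:[(310+x/6-.4,260+y/6-.4) for x,y in P]
F=lambda P:[(x*.64-.2,y*.64-.2) for x,y in P]
def quad(n,c,p,z):
    X=ray(c,p,z)[:,:2]; e=[np.linalg.norm(X[i]-X[(i+1)%4]) for i in range(4)]
    d=X[1]-X[0]+X[2]-X[3]; print(n,X.mean(0),'yaw of edge01',np.degrees(np.arctan2(d[1],d[0])),'sides',np.array(e))
quad('fin top',t,L([(238,118),(318,142),(312,170),(232,148)]),.07)
quad('fin scene',s,S([(125,85),(163,50),(298,133),(273,180)]),.07)
B=ray(s,S([(70,137),(278,277),(322,228)]),.024);print('base',B,(B[0]+B[2])/2)
quad('mat',t,Rr([(500,47),(682,72),(672,185),(488,158)]),.003)
quad('rack',t,Rr([(444,295),(702,262),(728,437),(472,470)]),.012)
quad('rackS',s,[(120+x/4.8-.4,145+y/6-.4) for x,y in [(395,248),(530,120)]+[(748,172),(658,325)] ] if 0 else [(120+(x-360)/4.8-.4,145+y/6-.4) for x,y in [(398,248),(498,115),(748,172),(658,325)]],.012)
quad('station',t,F([(341,147),(437,141),(447,290),(348,296)]),.04)
for n,p in dict(A=[(196,312),(188,532)],B=[(309,322),(282,543)]).items():
    X=ray(t,L(p),.012);d=X[0]-X[1];print('rod',n,X.mean(0),np.degrees(np.arctan2(d[1],d[0])),np.linalg.norm(d))
print('blk',ray(t,L([(191,421),(295,431)]),.02))
print('padlock',ray(t,L([(85,255)]),.05), 'chips',ray(t,F([(372,250),(392,246),(422,244),(413,223)]),.037))
hsv=cv2.cvtColor(t['image'],cv2.COLOR_BGR2HSV)
```

```text
fin top [0.6165 0.2986] yaw of edge01 -107.55144465095846 sides [0.0602 0.0208 0.0595 0.0223]
fin scene [0.6219 0.3024] yaw of edge01 164.01294531482665 sides [0.0216 0.0544 0.0223 0.0595]
base [[0.62   0.2551 0.024 ]
 [0.6471 0.339  0.024 ]
 [0.6215 0.349  0.024 ]] [0.6207 0.3021 0.024 ]
mat [ 0.634  -0.3077] yaw of edge01 -99.25756302802898 sides [0.1385 0.089  0.1383 0.0877]
rack [ 0.4432 -0.2936] yaw of edge01 -83.73891539836745 sides [0.1923 0.1294 0.1874 0.1285]
rackS [ 0.4496 -0.2899] yaw of edge01 -174.982900031137 sides [0.1166 0.1851 0.1231 0.1855]
station [0.6124 0.0359] yaw of edge01 -87.35432395716556 sides [0.1818 0.2871 0.1794 0.2861]
rod A [0.4291 0.3669 0.012 ] -0.43400794309173973 0.1598170734691184
rod B [0.4202 0.2919 0.012 ] -5.926808317360675 0.1606056580105598
blk [[0.4278 0.3655 0.02  ]
 [0.4193 0.2907 0.02  ]]
padlock [[0.5438 0.4369 0.05  ]] chips [[ 0.5507  0.0759  0.037 ]
 [ 0.5576  0.0391  0.037 ]
 [ 0.5604 -0.0161  0.037 ]
 [ 0.6007 -0.0005  0.037 ]]
```

```bash
cat > go.py <<'E'
import sys; from h import *
from scipy.spatial.transform import Rotation as Ro
np.set_printoptions(precision=4,suppress=True)
o=env.get_obs(); R=Ro.from_euler('xyz',o['tool_rot'],degrees=True); p=o['tool_pos']; g=p+R.apply([0,0,env.grip_depth])
print('t',round(o['time_s'],1),'grasp pt',g,'rpy',o['tool_rot'],'q',o['qpos'].round(0),'F',o['force'],'w',round(o['grip_width'],4),o['grasp_force'])
a=sys.argv[1:]
for k in a:
    x,y,z,yaw=map(float,k.split(',')); T=Ro.from_euler('xyz',[180,0,yaw],degrees=True)
    rv=(R.inv()*T).as_rotvec(); tp=np.array([x,y,z])-T.apply([0,0,env.grip_depth])
    d=T.inv().apply(tp-p); print('->',k,'rot',rv,'rows',np.ceil(abs(rv).max()/.15),'| then shift',d,'rows',np.ceil(np.linalg.norm(d)/.05)); R=T;p=tp
E
python3 go.py .52,-.30,.25,73 .62,.3,.25,73 .619,.3005,.055,73
```

```text
t 0.3 grasp pt [ 0.2884 -0.5824  0.2409] rpy [-179.9677    0.0033   26.3478] q [64. 18. -4. 83.  1. 79. -3.] F [-0.4901  0.2893  0.0461] w 0.0869 0.0
-> .52,-.30,.25,73 rot [-0.0006 -0.0002 -0.8142] rows 6.0 | then shift [ 0.3378  0.1389 -0.0091] rows 8.0
-> .62,.3,.25,73 rot [0. 0. 0.] rows 0.0 | then shift [ 0.603  -0.0798 -0.    ] rows 13.0
-> .619,.3005,.055,73 rot [0. 0. 0.] rows 0.0 | then shift [ 0.0002 -0.0011  0.195 ] rows 4.0
```

{"method": "send_rows", "body": {"xyz": [[0,0,0],[0,0,0],[0,0,0],[0,0,0],[0,0,0],[0,0,0],[0.0375,0.0154,-0.001],[0.0375,0.0154,-0.001],[0.0375,0.0154,-0.001],[0.0375,0.0154,-0.001],[0.0375,0.0154,-0.001],[0.0375,0.0154,-0.001],[0.0375,0.0154,-0.001],[0.0375,0.0154,-0.001],[0.0375,0.0154,-0.001],[0.043,-0.0057,0],[0.043,-0.0057,0],[0.043,-0.0057,0],[0.043,-0.0057,0],[0.043,-0.0057,0]], "rotation": [[0,0,-0.1357],[0,0,-0.1357],[0,0,-0.1357],[0,0,-0.1357],[0,0,-0.1357],[0,0,-0.1357],[0,0,0],[0,0,0],[0,0,0],[0,0,0],[0,0,0],[0,0,0],[0,0,0],[0,0,0],[0,0,0],[0,0,0],[0,0,0],[0,0,0],[0,0,0],[0,0,0]], "jaw": [1,1,1,1,1,1,1,1,1,1,1,1,1,1,1,1,1,1,1,1]}}

```text
time_s: 2.3
tool_pos: [0.5552, -0.0846, 0.4139]
tool_rot: [180.0, 0.0, 73.0]
force: [0.7, 0.5, -0.4]
grip_width: 0.0872
grasp_force: 0.0
```

```bash
python3 go.py .62,.3,.25,73
```

```text
t 2.3 grasp pt [ 0.5553 -0.0847  0.2504] rpy [179.9718   0.0209  72.98  ] q [ 33.   9. -31.  94.   5.  78. -15.] F [ 0.7156  0.4524 -0.3801] w 0.0872 0.0
-> .62,.3,.25,73 rot [ 0.0005  0.0004 -0.0003] rows 1.0 | then shift [ 0.3868 -0.0505  0.0004] rows 8.0
```

{"method": "send_rows", "body": {"xyz": [[0.043,-0.0056,0],[0.043,-0.0056,0],[0.043,-0.0056,0],[0.043,-0.0056,0],[0.043,-0.0056,0],[0.043,-0.0056,0],[0.043,-0.0056,0],[0.043,-0.0056,0],[0.043,-0.0056,0],[0,0,0.04],[0,0,0.04],[0,0,0.03],[0,0,0.01],[0,0,0]], "rotation": [[0,0,0],[0,0,0],[0,0,0],[0,0,0],[0,0,0],[0,0,0],[0,0,0],[0,0,0],[0,0,0],[0,0,0],[0,0,0],[0,0,0],[0,0,0],[0,0,0]], "jaw": [1,1,1,1,1,1,1,1,1,1,1,1,1,1]}}

```text
time_s: 3.7
tool_pos: [0.6201, 0.298, 0.2922]
tool_rot: [-179.9, 0.1, 73.0]
force: [0.1, -0.2, 0.3]
grip_width: 0.0871
grasp_force: 0.0
```

```bash
python3 go.py .619,.3005,.056,73
python3 - <<'E'
from h import *
s=cam('scene'); p=proj(s,[[.62,.3,.08]])[0].astype(int); print(p)
x=s['image'][p[1]-60:p[1]+60,p[0]-80:p[0]+80]
cv2.imwrite('pics/g1.png',cv2.resize(x,None,fx=5,fy=5,interpolation=cv2.INTER_CUBIC))
E
```

```text
t 3.7 grasp pt [0.6196 0.2978 0.1287] rpy [-179.8679    0.1182   72.981 ] q [ -1.  32. -38.  84.  20.  71. -58.] F [ 0.0752 -0.2334  0.278 ] w 0.0871 0.0
-> .619,.3005,.056,73 rot [-0.0023  0.0021 -0.0003] rows 1.0 | then shift [ 0.0021 -0.0017  0.0727] rows 2.0
[345 274]
```

View pics/g1.png

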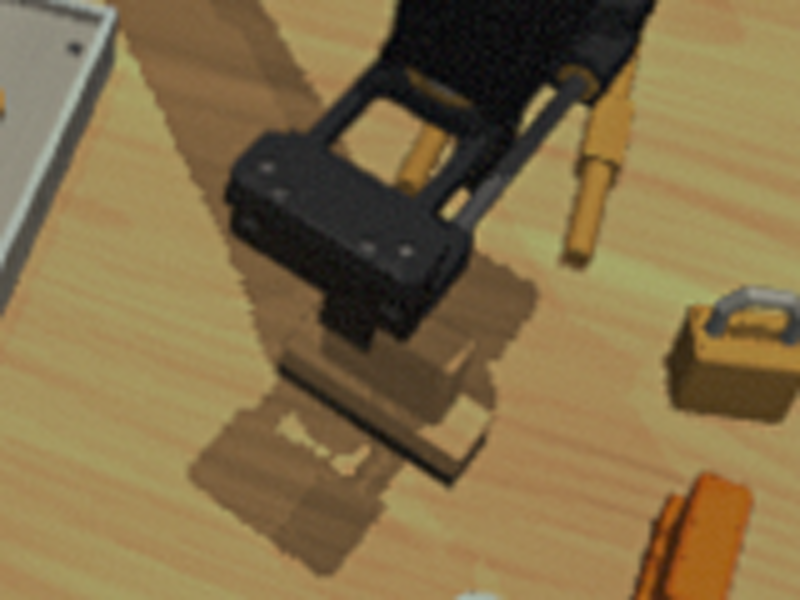

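The gripper straddles the scraper fin (crop about (400,360)), and the padlock and rods are clear. I'll descend and grip.

{"method": "send_rows", "body": {"xyz": [[0.002,-0.0017,0.03],[0,0,0.03],[0,0,0.0135],[0,0,0],[0,0,0],[0,0,0],[0,0,0],[0,0,0],[0,0,0],[0,0,0],[0,0,0],[0,0,-0.03],[0,0,-0.03],[0,0,-0.03],[0,0,0],[0,0,0]], "rotation": [[-0.002,0.002,0],[0,0,0],[0,0,0],[0,0,0],[0,0,0],[0,0,0],[0,0,0],[0,0,0],[0,0,0],[0,0,0],[0,0,0],[0,0,0],[0,0,0],[0,0,0],[0,0,0],[0,0,0]], "jaw": [1,1,1,0.1,0.1,0.1,0.1,0.1,0.1,0.1,0.1,0.1,0.1,0.1,0.1,0.1], "newtons": 40}}

```text
time_s: 5.35
tool_pos: [0.6192, 0.3009, 0.311]
tool_rot: [179.8, -0.2, 73.0]
force: [-0.2, 0.1, 0.2]
grip_width: 0.0092
grasp_force: 0.0
```

```bash
python3 go.py .5,.062,.147,92.65
python3 - <<'E'
from h import *
t=cam('top');im=t['image']
a=cv2.resize(im[85:195,205:300],None,fx=5,fy=5,interpolation=cv2.INTER_CUBIC)
s=cam('scene');p=proj(s,[[.62,.3,.1]])[0].astype(int)
b=cv2.resize(s['image'][p[1]-55:p[1]+55,p[0]-32:p[0]+32],None,fx=5,fy=5,interpolation=cv2.INTER_CUBIC)
cv2.imwrite('pics/g2.png',np.hstack([a,b]));print(p)
E
```

```text
t 5.3 grasp pt [0.6198 0.3012 0.1475] rpy [179.8148  -0.1544  72.9981] q [ -1.  31. -38.  83.  20.  73. -58.] F [-0.1807  0.1374  0.2341] w 0.0092 0.0
-> .5,.062,.147,92.65 rot [ 0.0037 -0.0021 -0.343 ] rows 3.0 | then shift [-0.2332 -0.1301  0.0005] rows 6.0
[346 268]
```

View pics/g2.png

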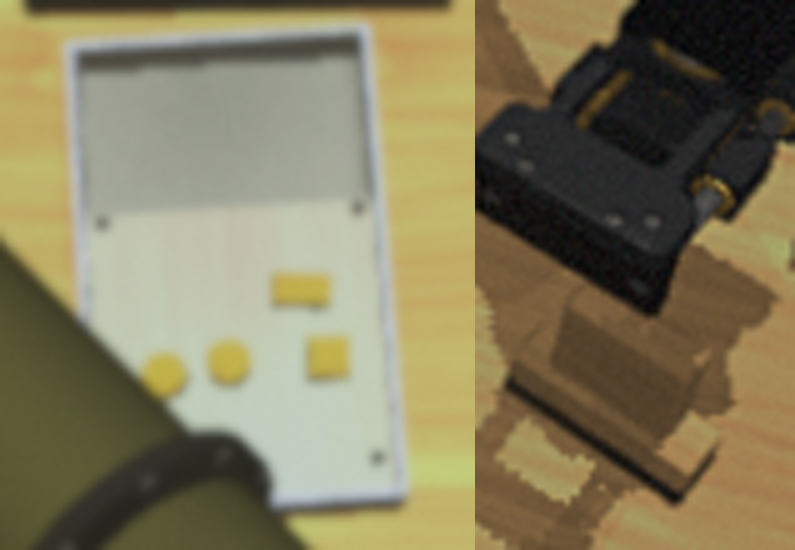

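The fingers shut on nothing. They had not finished closing when I lifted, and the scraper is still standing almost in place. I'll retry, checking the grip before lifting.

{"method": "send_rows", "body": {"xyz": [[0,0,0],[0,0,0],[0,0,0],[0,0,0],[0,0,0],[0,0,0],[0,0,0],[0,0,0],[0,0,0],[0,0,0],[0,0,0],[0,0,0]], "rotation": [[0.0037,-0.002,0],[0,0,0],[0,0,0],[0,0,0],[0,0,0],[0,0,0],[0,0,0],[0,0,0],[0,0,0],[0,0,0],[0,0,0],[0,0,0]], "jaw": [1,1,1,1,1,1,1,1,1,1,1,1]}}

```text
time_s: 6.65
tool_pos: [0.6191, 0.3008, 0.3102]
tool_rot: [-179.9, 0.0, 73.0]
force: [-0.2, 0.2, -0.0]
grip_width: 0.0861
grasp_force: 0.0
```

{"method": "send_rows", "body": {"xyz": [[0,0,0.03],[0,0,0.03],[0,0,0.025],[0,0,0.0085],[0,0,0]], "rotation": [[0,0,0],[0,0,0],[0,0,0],[0,0,0],[0,0,0]], "jaw": [1,1,1,1,1]}}

```text
time_s: 7.15
tool_pos: [0.6186, 0.3005, 0.2153]
tool_rot: [-179.8, 0.1, 73.0]
force: [0.7, -0.8, -0.5]
grip_width: 0.0866
grasp_force: 0.0
```

{"method": "send_rows", "body": {"xyz": [[0,0,0],[0,0,0],[0,0,0],[0,0,0],[0,0,0],[0,0,0]], "rotation": [[0,0,0],[0,0,0],[0,0,0],[0,0,0],[0,0,0],[0,0,0]], "jaw": [0,0,0,0,0,0], "newtons": 40}}

```text
time_s: 7.75
tool_pos: [0.619, 0.3008, 0.2169]
tool_rot: [-179.9, -0.0, 73.0]
force: [0.9, 0.6, -1.2]
grip_width: 0.0471
grasp_force: 0.0
```

{"method": "send_rows", "body": {"xyz": [[0,0,0],[0,0,0],[0,0,0],[0,0,0],[0,0,0],[0,0,0]], "rotation": [[0,0,0],[0,0,0],[0,0,0],[0,0,0],[0,0,0],[0,0,0]], "jaw": [0,0,0,0,0,0], "newtons": 40}}

```text
time_s: 8.35
tool_pos: [0.6194, 0.3007, 0.217]
tool_rot: [-180.0, -0.0, 73.0]
force: [1.5, -1.4, 3.2]
grip_width: 0.0219
grasp_force: 40.0
```

```bash
python3 go.py
```

```text
t 8.3 grasp pt [0.6193 0.3008 0.0535] rpy [-179.9606   -0.0139   72.9803] q [ -2.  36. -36.  87.  23.  64. -60.] F [ 1.4974 -1.3895  3.1804] w 0.0219 39.97346877353266
```

{"method": "send_rows", "body": {"xyz": [[0,0,-0.02],[0,0,-0.03],[0,0,-0.04],[0,0,0]], "rotation": [[0,0,0],[0,0,0],[0,0,0],[0,0,0]], "jaw": [0,0,0,0]}}

```text
time_s: 8.75
tool_pos: [0.6196, 0.3026, 0.3122]
tool_rot: [179.8, -0.4, 73.0]
force: [1.8, 1.0, -0.6]
grip_width: 0.0216
grasp_force: 40.0
```

```bash
python3 go.py .4966,.0636,.14,92.65
python3 - <<'E'
from h import *
s=cam('scene');t=cam('top')
im=np.hstack([cv2.resize(c['image'][p[1]-60:p[1]+60,p[0]-40:p[0]+40],None,fx=5,fy=5,interpolation=cv2.INTER_CUBIC) for c in(s,t) for p in [proj(c,[[.62,.3,.1]])[0].astype(int)]])
cv2.imwrite('pics/g3.png',im)
for c in(s,t): print(proj(c,[[.62,.3,.1]])[0].astype(int))
E
```

```text
t 8.8 grasp pt [0.6204 0.3035 0.1487] rpy [179.8197  -0.3568  73.0343] q [ -1.  31. -38.  82.  20.  73. -58.] F [ 1.794   1.0455 -0.6051] w 0.0216 39.970601415261626
-> .4966,.0636,.14,92.65 rot [ 0.0042 -0.0056 -0.3424] rows 3.0 | then shift [-0.2331 -0.1339  0.0087] rows 6.0
[346 268]
[155 131]
```

View pics/g3.png

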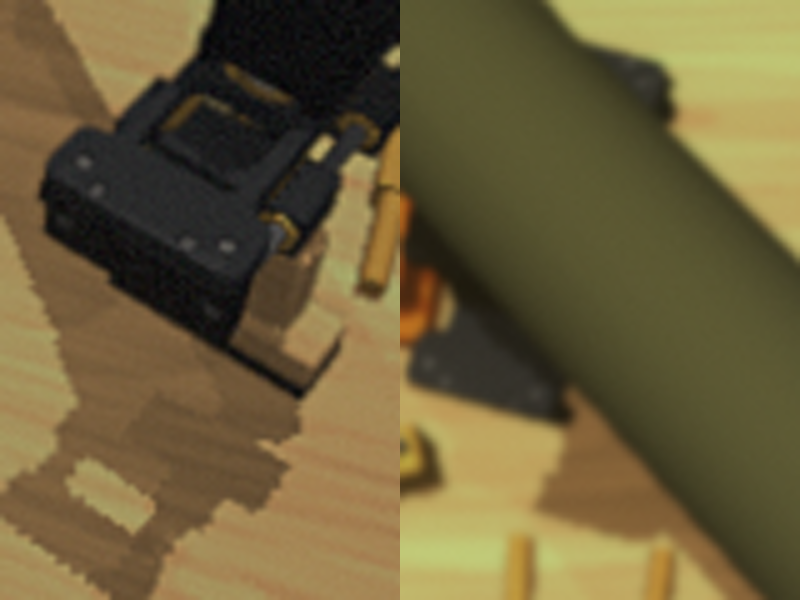

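Run:
```python
from h import *
s=cam('scene')
X=ray(s,[(306+300/5-.4,208+397/5-.4),(306+340/5-.4,208+345/5-.4)],.095)
a=np.radians(-17);ex=np.array([np.cos(a),np.sin(a)]);ey=np.array([-ex[1],ex[0]])
g=np.array([.6204,.3035])
for x in X: print(x,(x[:2]-g)@ex,(x[:2]-g)@ey)
```

```text
[0.64522544 0.3450906  0.095     ] 0.011580770262142735 0.047031546859207136
[0.61450061 0.35490123 0.095     ] -0.020669880998269313 0.04743042761249624
```

{"method": "send_rows", "body": {"xyz": [[0,0,0],[0,0,0],[0,0,0],[-0.039,-0.0223,0.0015],[-0.039,-0.0223,0.0015],[-0.039,-0.0223,0.0015],[-0.039,-0.0223,0.0015],[-0.039,-0.0223,0.0015],[-0.039,-0.0223,0.0015],[0,0,0],[0,0,0]], "rotation": [[0.003,-0.003,-0.1141],[0,0,-0.1141],[0,0,-0.1141],[0,0,0],[0,0,0],[0,0,0],[0,0,0],[0,0,0],[0,0,0],[0,0,0],[0,0,0]], "jaw": [0,0,0,0,0,0,0,0,0,0,0]}}

```text
time_s: 10.0
tool_pos: [0.495, 0.0595, 0.2972]
tool_rot: [-179.5, 0.1, 92.4]
force: [0.7, 0.2, -1.8]
grip_width: 0.0216
grasp_force: 40.0
```

```bash
python3 go.py .4966,.0636,.0855,92.65 .647,.0706,.0855,92.65
```

```text
t 10.0 grasp pt [0.4937 0.0591 0.1337] rpy [-179.5236    0.1043   92.4197] q [ 31.   8. -44. 110.   6.  64. -13.] F [ 0.6783  0.1866 -1.828 ] w 0.0216 39.970708759501576
-> .4966,.0636,.0855,92.65 rot [-0.0083  0.0018 -0.004 ] rows 1.0 | then shift [0.0041 0.0018 0.0482] rows 1.0
-> .647,.0706,.0855,92.65 rot [0. 0. 0.] rows 0.0 | then shift [0.     0.1506 0.    ] rows 4.0
```

{"method": "send_rows", "body": {"xyz": [[0.002,0.001,0.02],[0.002,0.001,0.018],[0,0,0.006],[0,0,0],[0,0,0]], "rotation": [[0,0,-0.004],[0,0,0],[0,0,0],[0,0,0],[0,0,0]], "jaw": [0,0,0,0,0]}}

```text
time_s: 10.5
tool_pos: [0.4979, 0.0658, 0.255]
tool_rot: [-179.7, 0.0, 92.9]
force: [0.6, -0.3, -1.6]
grip_width: 0.0219
grasp_force: 40.0
```

```bash
python3 go.py .4966,.0636,.085,92.65 .647,.0706,.0855,92.65;python3 - <<'E'
from h import *
s=cam('scene');p=proj(s,[[.55,.04,.04]])[0].astype(int);print(p)
cv2.imwrite('pics/g4.png',cv2.resize(s['image'][p[1]-60:p[1]+60,p[0]-80:p[0]+80],None,fx=5,fy=5,interpolation=cv2.INTER_CUBIC))
E
```

```text
t 10.5 grasp pt [0.4971 0.0656 0.0915] rpy [-179.6988    0.0407   92.9132] q [ 30.  12. -44. 112.  10.  59. -16.] F [ 0.5777 -0.3303 -1.6099] w 0.0219 39.97051235055551
-> .4966,.0636,.085,92.65 rot [-0.0053  0.0007  0.0046] rows 1.0 | then shift [-0.0021 -0.0014  0.0065] rows 1.0
-> .647,.0706,.0855,92.65 rot [0. 0. 0.] rows 0.0 | then shift [ 0.      0.1506 -0.0005] rows 4.0
[246 227]
```

View pics/g4.png

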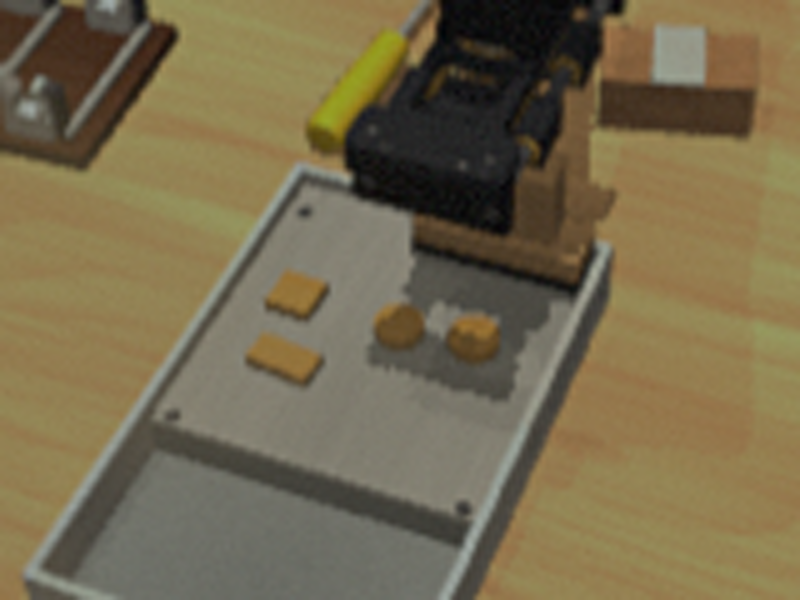

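{"method": "send_rows", "body": {"xyz": [[-0.002,0,0.004],[0,0,0.002],[0,0,0],[0,0,0]], "rotation": [[-0.004,0,0.003],[0,0,0],[0,0,0],[0,0,0]], "jaw": [0,0,0,0]}}

```text
time_s: 10.95
tool_pos: [0.4977, 0.0629, 0.2489]
tool_rot: [-179.9, 0.1, 92.7]
force: [-0.2, -0.1, -1.9]
grip_width: 0.0218
grasp_force: 40.0
```

```bash
python3 go.py .647,.0706,.085,92.65
```

```text
t 10.9 grasp pt [0.4975 0.0626 0.0854] rpy [-179.9307    0.0939   92.6544] q [ 30.  13. -43. 113.  10.  58. -16.] F [-0.2113 -0.0537 -1.8987] w 0.0218 39.97031526407227
-> .647,.0706,.085,92.65 rot [-0.0012  0.0016  0.0001] rows 1.0 | then shift [0.0008 0.1495 0.0004] rows 3.0
```

{"method": "send_rows", "body": {"xyz": [[0,0.0107,0],[0,0.0107,0],[0,0.0107,0],[0,0.0107,0],[0,0.0107,0],[0,0.0107,0],[0,0.0107,0],[0,0.0107,0],[0,0.0107,0],[0,0.0107,0],[0,0.0107,0],[0,0.0107,0],[0,0.0107,0],[0,0.0107,0],[0,0.0107,0],[0,0,0],[0,0,0]], "rotation": [[0,0,0],[0,0,0],[0,0,0],[0,0,0],[0,0,0],[0,0,0],[0,0,0],[0,0,0],[0,0,0],[0,0,0],[0,0,0],[0,0,0],[0,0,0],[0,0,0],[0,0,0],[0,0,0],[0,0,0]], "jaw": [0,0,0,0,0,0,0,0,0,0,0,0,0,0,0,0,0]}}

```text
time_s: 12.65
tool_pos: [0.6581, 0.0705, 0.2484]
tool_rot: [-179.9, 0.1, 92.7]
force: [-0.5, -0.5, -2.3]
grip_width: 0.0213
grasp_force: 40.0
```

```bash
python3 go.py .647,.0706,.14,92.65 .5008,-.0063,.14,92.65
python3 - <<'E'
from h import *
s=cam('scene');p=proj(s,[[.6,.04,.04]])[0].astype(int);print(p)
cv2.imwrite('pics/g5.png',cv2.resize(s['image'][p[1]-60:p[1]+60,p[0]-80:p[0]+80],None,fx=5,fy=5,interpolation=cv2.INTER_CUBIC))
E
```

```text
t 12.7 grasp pt [0.6578 0.0703 0.0849] rpy [-179.8889    0.0738   92.6703] q [ 20.  31. -38.  90.  21.  66. -20.] F [-0.5277 -0.4962 -2.2862] w 0.0213 39.97059065848589
-> .647,.0706,.14,92.65 rot [-0.0019  0.0013  0.0004] rows 1.0 | then shift [ 0.0006 -0.0111 -0.0551] rows 2.0
-> .5008,-.0063,.14,92.65 rot [0. 0. 0.] rows 0.0 | then shift [-0.0701 -0.1496 -0.    ] rows 4.0
[238 241]
```

View pics/g5.png

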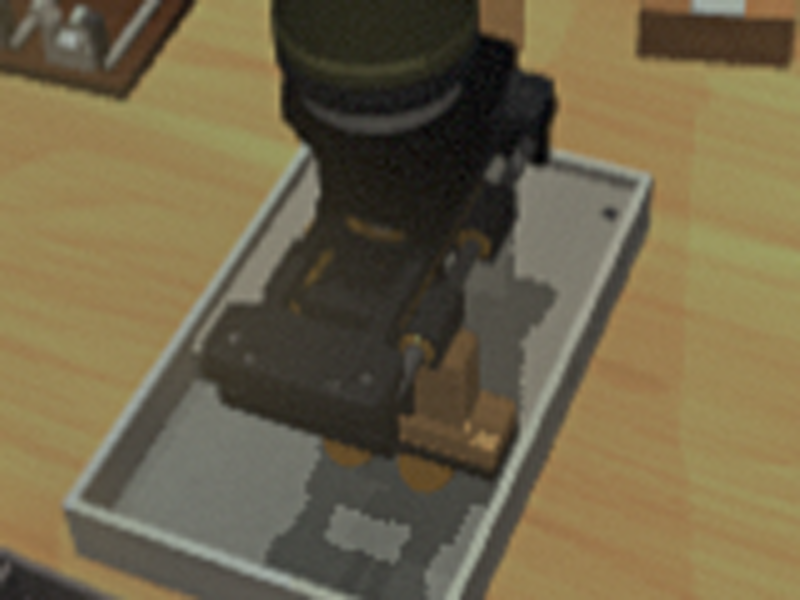

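{"method": "send_rows", "body": {"xyz": [[0,-0.005,-0.02],[0,-0.006,-0.02],[-0.014,-0.03,-0.01],[-0.014,-0.03,0],[-0.014,-0.03,0],[-0.014,-0.03,0],[-0.014,-0.03,0],[0,0,0],[0,0,0]], "rotation": [[0,0,0],[0,0,0],[0,0,0],[0,0,0],[0,0,0],[0,0,0],[0,0,0],[0,0,0],[0,0,0]], "jaw": [0,0,0,0,0,0,0,0,0]}}

```text
time_s: 13.6
tool_pos: [0.5001, -0.007, 0.3004]
tool_rot: [179.9, 0.2, 92.6]
force: [0.9, 0.3, -2.5]
grip_width: 0.0217
grasp_force: 40.0
```

```bash
python3 go.py .5008,-.0063,.085,92.65
```

```text
t 13.6 grasp pt [ 0.5002 -0.0076  0.1369] rpy [179.948    0.2139  92.6149] q [ 38.   8. -42. 110.   6.  64.  -5.] F [ 0.9056  0.2902 -2.473 ] w 0.0217 39.97060322435573
-> .5008,-.0063,.085,92.65 rot [ 0.0009  0.0037 -0.0006] rows 1.0 | then shift [0.0006 0.0008 0.0519] rows 2.0
```

{"method": "send_rows", "body": {"xyz": [[0.001,0,0.02],[0,0,0.02],[0,0,0.01],[0,0,0],[0,0,0]], "rotation": [[0,0.003,0],[0,0,0],[0,0,0],[0,0,0],[0,0,0]], "jaw": [0,0,0,0,0]}}

```text
time_s: 14.1
tool_pos: [0.5011, -0.0054, 0.2495]
tool_rot: [-180.0, -0.1, 92.7]
force: [0.4, 0.8, -2.2]
grip_width: 0.0216
grasp_force: 40.0
```

```bash
python3 go.py .5008,-.0063,.085,92.65
```

```text
t 14.1 grasp pt [ 0.501 -0.005  0.086] rpy [-179.9734   -0.1136   92.7161] q [ 36.  12. -42. 113.   9.  58.  -7.] F [ 0.4495  0.8287 -2.178 ] w 0.0216 39.97051823884249
-> .5008,-.0063,.085,92.65 rot [-0.0005 -0.002   0.0012] rows 1.0 | then shift [-0.0009 -0.0003  0.001 ] rows 1.0
```

{"method": "send_rows", "body": {"xyz": [[-0.001,0.01,0.001],[0,0.0107,0],[0,0.0107,0],[0,0.0107,0],[0,0.0107,0],[0,0.0107,0],[0,0.0107,0],[0,0.0107,0],[0,0.0107,0],[0,0.0107,0],[0,0.0107,0],[0,0.0107,0],[0,0.0107,0],[0,0.0107,0],[0,0.0107,0],[0,0,0],[0,0,0]], "rotation": [[0,0,0],[0,0,0],[0,0,0],[0,0,0],[0,0,0],[0,0,0],[0,0,0],[0,0,0],[0,0,0],[0,0,0],[0,0,0],[0,0,0],[0,0,0],[0,0,0],[0,0,0],[0,0,0],[0,0,0]], "jaw": [0,0,0,0,0,0,0,0,0,0,0,0,0,0,0,0,0]}}

```text
time_s: 15.8
tool_pos: [0.6602, 0.0007, 0.2475]
tool_rot: [-179.9, -0.1, 92.7]
force: [-0.2, 0.8, -1.2]
grip_width: 0.0215
grasp_force: 40.0
```

{"method": "send_rows", "body": {"xyz": [[0,0,-0.02],[0,0,-0.04],[0,0,-0.02],[0,0,0]], "rotation": [[0,0,0],[0,0,0],[0,0,0],[0,0,0]], "jaw": [0,0,0,0]}}

```text
time_s: 16.2
tool_pos: [0.6609, 0.0009, 0.3317]
tool_rot: [179.7, -0.0, 92.7]
force: [0.4, -0.4, -2.5]
grip_width: 0.0218
grasp_force: 40.0
```

```bash
python3 go.py .634,-.3077,.14,80.7
python3 - <<'E'
from h import *
s=cam('scene');p=proj(s,[[.65,.0,.08]])[0].astype(int);print(p)
a=cv2.resize(s['image'][p[1]-75:p[1]+75,p[0]-50:p[0]+50],None,fx=4,fy=4,interpolation=cv2.INTER_CUBIC)
t=cam('top')
b=cv2.resize(t['image'][85:235,205:305],None,fx=4,fy=4,interpolation=cv2.INTER_CUBIC)
cv2.imwrite('pics/g6.png',np.hstack([a,b]))
E
```

```text
t 16.2 grasp pt [0.6618 0.0011 0.1682] rpy [179.6923  -0.0403  92.6684] q [ 27.  27. -39.  86.  17.  73. -11.] F [ 0.4448 -0.3701 -2.5443] w 0.0218 39.97055901680142
-> .634,-.3077,.14,80.7 rot [ 0.0053 -0.0013  0.2089] rows 2.0 | then shift [-0.3089  0.0233  0.0282] rows 7.0
[211 240]
```

View pics/g6.png

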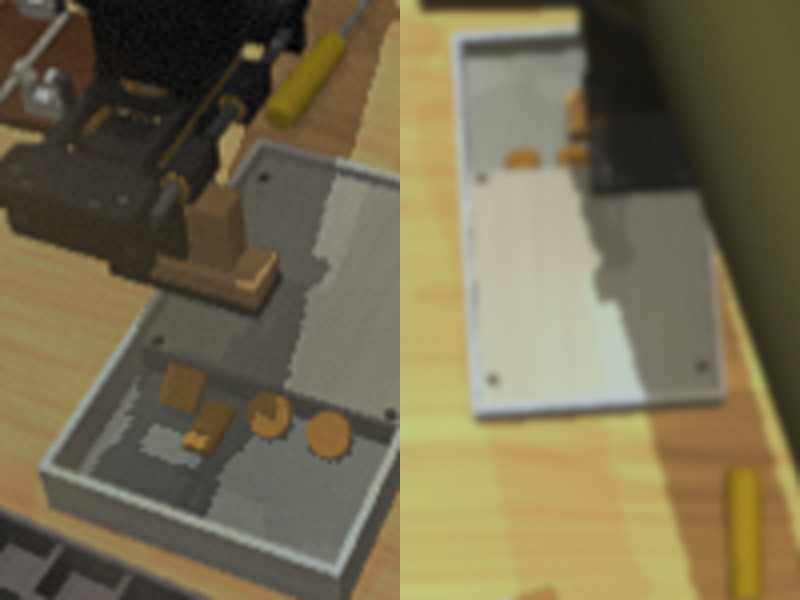

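All four chips lie in the tray (left crop: squares at (180,385) and (208,428), discs at (268,415) and (328,433)), and the plate is bare. Next is the mat.

{"method": "send_rows", "body": {"xyz": [[0,0,0],[0,0,0],[-0.0386,0.0029,0],[-0.0386,0.0029,0],[-0.0386,0.0029,0],[-0.0386,0.0029,0],[-0.0386,0.0029,0],[-0.0386,0.0029,0.009],[-0.0386,0.0029,0.009],[-0.0386,0.0029,0.01],[0,0,0.03],[0,0,0.03],[0,0,0],[0,0,0]], "rotation": [[0.005,-0.001,0.1045],[0,0,0.1045],[0,0,0],[0,0,0],[0,0,0],[0,0,0],[0,0,0],[0,0,0],[0,0,0],[0,0,0],[0,0,0],[0,0,0],[0,0,0],[0,0,0]], "jaw": [0,0,0,0,0,0,0,0,0,0,0,0,0,0]}}

```text
time_s: 17.7
tool_pos: [0.6319, -0.3075, 0.2378]
tool_rot: [-179.4, -0.0, 80.7]
force: [-0.0, -0.6, -1.1]
grip_width: 0.0217
grasp_force: 40.0
```

```bash
python3 go.py .635,-.309,.058,80.7
```

```text
t 17.7 grasp pt [ 0.6303 -0.3071  0.0743] rpy [-179.4221   -0.0449   80.7287] q [ 45.  35. -30.  84.  18.  67.   3.] F [-0.0446 -0.6261 -1.0799] w 0.0217 39.97059608576819
-> .635,-.309,.058,80.7 rot [-0.0101 -0.0008  0.0005] rows 1.0 | then shift [-0.001   0.0033  0.0163] rows 1.0
```

{"method": "send_rows", "body": {"xyz": [[-0.001,0.003,0.008],[0,0,0.006],[0,0,0.002],[0,0,0],[0,0,0]], "rotation": [[-0.009,0,0],[0,0,0],[0,0,0],[0,0,0],[0,0,0]], "jaw": [0,0,0,0,0]}}

```text
time_s: 18.2
tool_pos: [0.6355, -0.3095, 0.2241]
tool_rot: [179.8, 0.0, 80.7]
force: [0.6, -0.2, -2.1]
grip_width: 0.0217
grasp_force: 40.0
```

```bash
python3 go.py .635,-.309,.0565,80.7
```

```text
t 18.2 grasp pt [ 0.6359 -0.3097  0.0606] rpy [179.8239   0.0476  80.6931] q [ 45.  36. -29.  84.  18.  65.   3.] F [ 0.5505 -0.2419 -2.0514] w 0.0217 39.97068177675828
-> .635,-.309,.0565,80.7 rot [ 0.0031  0.0008 -0.0001] rows 1.0 | then shift [ 0.0004 -0.0005  0.0041] rows 1.0
```

{"method": "send_rows", "body": {"xyz": [[0,0,0.002],[0,0,0.0015],[0,0,0.001],[0,0,0.001],[0,0,0],[0,0,0]], "rotation": [[0.003,0,0],[0,0,0],[0,0,0],[0,0,0],[0,0,0],[0,0,0]], "jaw": [0,0,0,0,0,0]}}

```text
time_s: 18.8
tool_pos: [0.6355, -0.3095, 0.22]
tool_rot: [180.0, 0.1, 80.7]
force: [-4.0, 0.4, 6.6]
grip_width: 0.0218
grasp_force: 40.0
```

```bash
python3 go.py .635,-.309,.0565,80.7
```

```text
t 18.8 grasp pt [ 0.6355 -0.3097  0.0565] rpy [179.9991   0.0678  80.6836] q [ 45.  36. -29.  84.  19.  65.   3.] F [-3.9722  0.4472  6.5961] w 0.0218 39.97388389427215
-> .635,-.309,.0565,80.7 rot [ 0.      0.0012 -0.0003] rows 1.0 | then shift [ 0.0004 -0.0006  0.    ] rows 1.0
```

{"method": "send_rows", "body": {"xyz": [[0,0,0],[0,0,0],[0,0,0],[0,0,0],[0,0,0],[0,0,0],[0,0,0],[0,0,-0.015],[0,0,-0.04],[0,0,-0.05],[0,0,-0.05],[-0.03,0,0],[-0.03,0,0],[0,0,0]], "rotation": [[0,0,0],[0,0,0],[0,0,0],[0,0,0],[0,0,0],[0,0,0],[0,0,0],[0,0,0],[0,0,0],[0,0,0],[0,0,0],[0,0,0],[0,0,0],[0,0,0]], "jaw": [0.6,0.6,0.6,0.6,0.6,0.6,0.6,0.6,0.6,0.6,0.6,0.6,0.6,0.6]}}

```text
time_s: 20.2
tool_pos: [0.6235, -0.3747, 0.3747]
tool_rot: [180.0, 0.3, 80.3]
force: [-0.5, -0.6, -0.6]
grip_width: 0.052
grasp_force: 0.0
```

```bash
python3 go.py
python3 - <<'E'
from h import *
s=cam('scene')
a=cv2.resize(s['image'][140:260,80:220],None,fx=3,fy=4,interpolation=cv2.INTER_CUBIC)[:, :420]
b=cv2.resize(s['image'][195:275,330:405],None,fx=5,fy=6,interpolation=cv2.INTER_CUBIC)
cv2.imwrite('pics/g7.png',np.hstack([a,b]))
E
```

```text
t 20.2 grasp pt [ 0.6234 -0.3757  0.2112] rpy [179.9727   0.3293  80.2547] q [ 48.  32. -30.  72.  16.  80.  10.] F [-0.4524 -0.5505 -0.5921] w 0.052 0.0
```

View pics/g7.png

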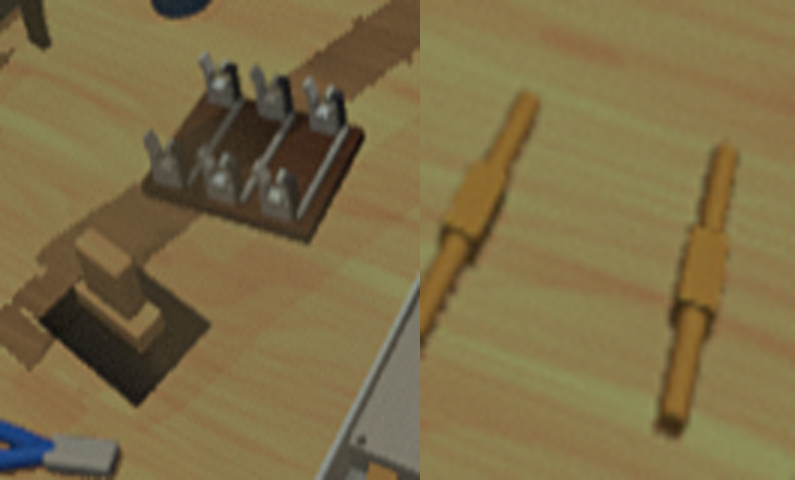

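Run:
```python
from h import *
np.set_printoptions(precision=4,suppress=True)
s=cam('scene');A=lambda P:[(80+x/3-.3,140+y/4-.4) for x,y in P]
B=lambda P:[(330+(x-420)/5-.4,195+y/6-.4) for x,y in P]
X=ray(s,A([(78,292),(145,350),(163,320)]),.003);print('sole',X,(X[0]+X[2])/2)
X=ray(s,A([(40,318),(210,325),(137,405)]),.003);print('mat',X,(X[0]+X[1])/2)
# rods: top camera colour mask
t=cam('top');hsv=cv2.cvtColor(t['image'],cv2.COLOR_BGR2HSV)
print('rodB scene ends (z~.012)',ray(s,B([(722,150),(672,422)]),.012))
lab=cv2.cvtColor(t['image'],cv2.COLOR_BGR2LAB).astype(int)
roi=(slice(165,245),slice(120,185))
print(lab[205,125:180].tolist())
```

```text
sole [[ 0.6287 -0.3676  0.003 ]
 [ 0.6469 -0.2712  0.003 ]
 [ 0.6175 -0.2742  0.003 ]] [ 0.6231 -0.3209  0.003 ]
mat [[ 0.6635 -0.3831  0.003 ]
 [ 0.6037 -0.2309  0.003 ]
 [ 0.6887 -0.2457  0.003 ]] [ 0.6336 -0.307   0.003 ]
rodB scene ends (z~.012) [[0.3495 0.366  0.012 ]
 [0.5102 0.3674 0.012 ]]
[[166, 122, 165], [165, 122, 165], [164, 122, 165], [165, 122, 165], [165, 122, 165], [166, 122, 165], [164, 123, 165], [164, 123, 166], [161, 124, 169], [156, 126, 173], [154, 127, 176], [156, 126, 177], [158, 125, 177], [157, 124, 177], [149, 124, 175], [126, 123, 168], [105, 126, 159], [129, 125, 160], [156, 123, 164], [164, 122, 165], [164, 122, 165], [165, 122, 165], [166, 122, 165], [167, 122, 165], [166, 122, 165], [167, 122, 165], [166, 122, 165], [167, 122, 165], [167, 122, 164], [167, 122, 165], [167, 121, 165], [167, 121, 165], [168, 121, 165], [168, 121, 165], [168, 121, 165], [169, 120, 165], [169, 120, 165], [169, 121, 165], [169, 121, 165], [169, 120, 165], [170, 120, 165], [170, 121, 165], [170, 120, 165], [169, 120, 165], [169, 120, 165], [168, 121, 165], [167, 121, 166], [165, 122, 167], [163, 123, 170], [160, 124, 175], [160, 123, 177], [162, 122, 178], [164, 121, 178], [162, 120, 177], [149, 121, 174]]
```

```bash
cat > rods.py <<'E'
from h import *
np.set_printoptions(precision=4,suppress=True)
def rods():
    t=cam('top');lab=cv2.cvtColor(cv2.GaussianBlur(t['image'],(0,0),.7),cv2.COLOR_BGR2LAB)
    m=(lab[...,2]>170).astype(np.uint8); 
    n,L,st,ce=cv2.connectedComponentsWithStats(m)
    out=[]
    for i in range(1,n):
        if st[i,4]<60: continue
        ys,xs=np.nonzero(L==i); X=ray(t,np.c_[xs,ys],.015)[:,:2]
        (c,sz,a)=cv2.minAreaRect((X*1000).astype(np.float32))
        if 130<max(sz)<190 and min(sz)<45:
            u=X-X.mean(0);w,v=np.linalg.eigh(u.T@u);d=v[:,1]*np.sign(v[0,1]);l=u@d
            out.append((np.array(c)/1000,X.mean(0),np.degrees(np.arctan2(d[1],d[0])),np.array(sz)))
    return t,out
if __name__=='__main__':
    t,o=rods()
    for r in o: print('rod rect',r[0],'mean',r[1],'yaw',r[2],'size',r[3])
E
python3 rods.py
python3 - <<'E'
from h import *
t=cam('top');g=cv2.cvtColor(t['image'],cv2.COLOR_BGR2LAB)
print(proj(t,[[.634,-.308,.003],[.634,-.308,.07]]))
m=(g[...,0]<70).astype(np.uint8);n,L,st,ce=cv2.connectedComponentsWithStats(m);print([s for s in st.tolist() if s[4]>200])
E
```

```text
rod rect [0.436  0.2539] mean [0.4348 0.2536] yaw -8.366079907621886 size [ 17.9926 152.2867]
rod rect [0.4289 0.3694] mean [0.4286 0.3686] yaw -0.1398124431622673 size [150.6334  14.465 ]
[[366.13541395 133.40780457]
 [372.27837341 126.27179945]]
[[0, 0, 512, 384, 155466], [205, 2, 93, 47, 3730], [231, 9, 281, 375, 30140], [211, 51, 83, 6, 385], [211, 82, 84, 5, 336], [0, 115, 52, 99, 1269], [343, 118, 48, 33, 888], [0, 120, 19, 68, 860], [332, 172, 68, 49, 1971], [0, 318, 25, 25, 496]]
```

```bash
python3 go.py .435,.253,.19,171.6 .435,.253,.06,171.6
```

```text
t 20.4 grasp pt [ 0.6263 -0.3669  0.2102] rpy [179.9926  -0.024   80.8132] q [ 48.  32. -30.  72.  15.  80.  10.] F [ 0.2258 -0.0239 -0.2772] w 0.0521 0.0
-> .435,.253,.19,171.6 rot [ 0.0004 -0.0002 -1.5845] rows 11.0 | then shift [0.2798 0.5854 0.0202] rows 13.0
-> .435,.253,.06,171.6 rot [0. 0. 0.] rows 0.0 | then shift [ 0.   -0.    0.13] rows 3.0
```

{"method": "send_rows", "body": {"xyz": [[0,0,0],[0,0,0],[0,0,0],[0,0,0],[0,0,0],[0,0,0],[0,0,0],[0,0,0],[0,0,0],[0,0,0],[0,0,0],[0.02,0.0418,0.0014],[0.02,0.0418,0.0014],[0.02,0.0418,0.0014],[0.02,0.0418,0.0014],[0.02,0.0418,0.0014],[0.02,0.0418,0.0014],[0.02,0.0418,0.0014],[0.02,0.0418,0.0014],[0.02,0.0418,0.0014]], "rotation": [[0,0,-0.144],[0,0,-0.144],[0,0,-0.144],[0,0,-0.144],[0,0,-0.144],[0,0,-0.144],[0,0,-0.144],[0,0,-0.144],[0,0,-0.144],[0,0,-0.144],[0,0,-0.144],[0,0,0],[0,0,0],[0,0,0],[0,0,0],[0,0,0],[0,0,0],[0,0,0],[0,0,0],[0,0,0]], "jaw": [0.6,0.6,0.6,0.6,0.6,0.6,0.6,0.6,0.6,0.6,0.6,0.6,0.6,0.6,0.6,0.6,0.6,0.6,0.6,0.6]}}

```text
time_s: 22.45
tool_pos: [0.5024, 0.0332, 0.3605]
tool_rot: [-179.9, 0.0, 171.6]
force: [0.4, 0.5, 1.2]
grip_width: 0.0521
grasp_force: 0.0
```

{"method": "send_rows", "body": {"xyz": [[0.02,0.0418,0.0014],[0.02,0.0418,0.0014],[0.02,0.0418,0.0014],[0.02,0.0418,0.0014],[0.02,0.0418,0.0014],[0,0,0.02],[0,0,0.04],[0,0,0.04],[0,0,0.02],[0,0,0],[0,0,0]], "rotation": [[0,0,0],[0,0,0],[0,0,0],[0,0,0],[0,0,0],[0,0,0],[0,0,0],[0,0,0],[0,0,0],[0,0,0],[0,0,0]], "jaw": [0.6,0.6,0.6,0.6,0.6,0.6,0.6,0.6,0.6,0.6,0.6]}}

```text
time_s: 23.55
tool_pos: [0.4354, 0.2526, 0.2341]
tool_rot: [-180.0, -0.0, 171.6]
force: [0.3, -0.6, 1.3]
grip_width: 0.052
grasp_force: 0.0
```

```bash
python3 go.py .435,.253,.021,171.6
python3 - <<'E'
from h import *
np.set_printoptions(precision=4,suppress=True)
s=cam('scene');cv2.imwrite('pics/s8.png',s['image'])
t=cam('top');cv2.imwrite('pics/t8.png',t['image'])
a=cv2.resize(s['image'][185:245,290:390],None,fx=4,fy=5,interpolation=cv2.INTER_CUBIC)
b=cv2.resize(t['image'][110:160,335:402],None,fx=5.97,fy=6,interpolation=cv2.INTER_CUBIC)
b=cv2.resize(b,(400,300))
d=cv2.resize(s['image'][190:240,80:180],None,fx=4,fy=5,interpolation=cv2.INTER_CUBIC)
e=cv2.resize(t['image'][165:225,325:405],(400,300),interpolation=cv2.INTER_CUBIC)
d=cv2.resize(d,(400,300));a=cv2.resize(a,(400,300))
cv2.imwrite('pics/g8.png',np.vstack([np.hstack([a,b]),np.hstack([d,e])]))
E
```

```text
t 23.6 grasp pt [0.4353 0.2526 0.0706] rpy [-179.997    -0.0129  171.557 ] q [ 23.  21. -64. 113.  22.  59.  31.] F [ 0.3047 -0.6283  1.2804] w 0.052 0.0
-> .435,.253,.021,171.6 rot [-0.0001 -0.0002 -0.0008] rows 1.0 | then shift [0.0004 0.0003 0.0496] rows 1.0
```

View pics/g8.png

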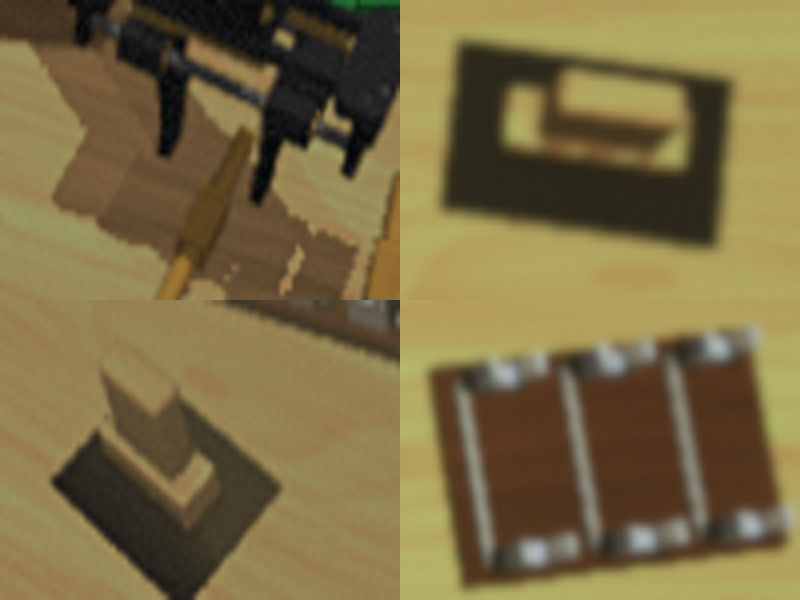

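Seen from the top camera, the scraper stands upright in the middle of the mat, aligned with it. The fingers (lower ends at (170,150) and (262,195)) straddle rod B's block. I'll grip the rod.

{"method": "send_rows", "body": {"xyz": [[0,0,0.02],[0,0,0.02],[0,0,0.008],[0,0,0.001],[0,0,0],[0,0,0],[0,0,0],[0,0,0],[0,0,0],[0,0,0],[0,0,0],[0,0,0],[0,0,0],[0,0,0]], "rotation": [[0,0,0],[0,0,0],[0,0,0],[0,0,0],[0,0,0],[0,0,0],[0,0,0],[0,0,0],[0,0,0],[0,0,0],[0,0,0],[0,0,0],[0,0,0],[0,0,0]], "jaw": [0.6,0.6,0.6,0.6,0.6,0,0,0,0,0,0,0,0,0], "newtons": 50}}

```text
time_s: 25.05
tool_pos: [0.4358, 0.2516, 0.1845]
tool_rot: [-180.0, -0.0, 171.4]
force: [0.6, 1.3, 1.4]
grip_width: 0.0197
grasp_force: 50.0
```

```bash
python3 go.py
python3 - <<'E'
from h import *
np.set_printoptions(precision=4,suppress=True)
for n,f,box in(('top','t8',(165,225,325,405)),('scene','s8',(145,210,120,215))):
    im=cv2.imread(f'pics/{f}.png');c=cam(n);c['image']=im
    h=cv2.cvtColor(im,cv2.COLOR_BGR2HSV);y0,y1,x0,x1=box
    m=np.zeros(im.shape[:2],np.uint8)
    lab=cv2.cvtColor(im,cv2.COLOR_BGR2LAB).astype(int)
    m[y0:y1,x0:x1]=((lab[y0:y1,x0:x1,0]<115)&(lab[y0:y1,x0:x1,1]>128)&(lab[y0:y1,x0:x1,2]<165))*1
    m=cv2.morphologyEx(m,cv2.MORPH_OPEN,np.ones((2,2)))
    ys,xs=np.nonzero(m)
    hull=cv2.convexHull(np.c_[xs,ys].astype(np.int32)).reshape(-1,2)
    X=ray(c,np.c_[xs,ys],.012)[:,:2]
    r=cv2.minAreaRect((X*1000).astype(np.float32));print(n,len(xs),r)
    q=cv2.approxPolyDP(hull.reshape(-1,1,2),3,True).reshape(-1,2);print(q.tolist());print(ray(c,q,.012)[:,:2])
E
```

```text
t 25.1 grasp pt [0.4358 0.2516 0.021 ] rpy [-179.9701   -0.0135  171.4478] q [ 19.  26. -60. 115.  27.  55.  27.] F [0.5702 1.3059 1.4364] w 0.0197 49.99529957771301
top 2161 ((439.5657653808594, -294.91217041015625), (129.5034637451172, 190.42567443847656), 6.673537254333496)
[[402, 214], [339, 222], [332, 181], [381, 173], [395, 176]]
[[ 0.3886 -0.3934]
 [ 0.3692 -0.21  ]
 [ 0.4889 -0.196 ]
 [ 0.5102 -0.3411]
 [ 0.5005 -0.3817]]
scene 1208 ((478.4193115234375, -280.98681640625), (253.39425659179688, 197.00364685058594), 4.162935256958008)
[[201, 173], [184, 201], [121, 210], [129, 185], [157, 157], [193, 165]]
[[ 0.3761 -0.2024]
 [ 0.5058 -0.1809]
 [ 0.6087 -0.3252]
 [ 0.5127 -0.3756]
 [ 0.3599 -0.3831]
 [ 0.3506 -0.2477]]
```

```bash
python3 go.py .436,.2516,.14,171.5 .441,-.2955,.14,186.5
```

```text
t 25.1 grasp pt [0.4358 0.2516 0.021 ] rpy [-179.973    -0.0112  171.4502] q [ 19.  26. -60. 115.  27.  55.  27.] F [1.2058 0.0754 2.0234] w 0.0198 49.99540686607361
-> .436,.2516,.14,171.5 rot [-0.0005 -0.0002 -0.0009] rows 1.0 | then shift [-0.0002 -0.     -0.119 ] rows 3.0
-> .441,-.2955,.14,186.5 rot [ 0.      0.     -0.2618] rows 2.0 | then shift [ 0.057  -0.5441 -0.    ] rows 11.0
```

{"method": "send_rows", "body": {"xyz": [[0,0,-0.02],[0,0,-0.04],[0,0,-0.04],[0,0,-0.02],[0,0,0],[0,0,0],[-0.0053,-0.0453,0],[-0.0053,-0.0453,0],[-0.0053,-0.0453,0],[-0.0053,-0.0453,0],[-0.0053,-0.0453,0],[-0.0053,-0.0453,0],[0.0148,-0.0453,0],[0.0148,-0.0453,0],[0.0148,-0.0453,0],[0.0148,-0.0453,0],[0.0148,-0.0453,0],[0.0148,-0.0453,0],[0,0,0],[0,0,0]], "rotation": [[0,0,0],[0,0,0],[0,0,0],[0,0,0],[0,0,-0.131],[0,0,-0.131],[0,0,0],[0,0,0],[0,0,0],[0,0,0],[0,0,0],[0,0,0],[0,0,0],[0,0,0],[0,0,0],[0,0,0],[0,0,0],[0,0,0],[0,0,0],[0,0,0]], "jaw": [0,0,0,0,0,0,0,0,0,0,0,0,0,0,0,0,0,0,0,0]}}

```text
time_s: 27.15
tool_pos: [0.4394, -0.2961, 0.3039]
tool_rot: [179.9, -0.1, -173.7]
force: [0.2, -0.6, -1.0]
grip_width: 0.02
grasp_force: 50.0
```

```bash
python3 go.py .441,-.2955,.075,186.5
```

```text
t 27.1 grasp pt [ 0.4392 -0.2959  0.1404] rpy [ 179.9191   -0.0592 -173.7288] q [ 85.  17. -61. 106.  16.  67. 114.] F [ 0.218  -0.6423 -0.9642] w 0.02 49.994434118270874
-> .441,-.2955,.075,186.5 rot [ 0.0014 -0.001  -0.004 ] rows 1.0 | then shift [-0.0016  0.0004  0.0654] rows 2.0
```

{"method": "send_rows", "body": {"xyz": [[-0.001,0,0.03],[0,0,0.025],[0,0,0.009],[0,0,0],[0,0,0]], "rotation": [[0.001,-0.001,-0.004],[0,0,0],[0,0,0],[0,0,0],[0,0,0]], "jaw": [0,0,0,0,0]}}

```text
time_s: 27.65
tool_pos: [0.4421, -0.2942, 0.2416]
tool_rot: [-179.9, 0.1, -173.2]
force: [0.5, 0.2, -1.6]
grip_width: 0.0199
grasp_force: 50.0
```

```bash
python3 go.py .441,-.2955,.059,186.5
python3 - <<'E'
from h import *
s=cam('scene');t=cam('top')
cv2.imwrite('pics/s9.png',s['image']);cv2.imwrite('pics/t9.png',t['image'])
a=cv2.resize(s['image'][135:210,115:215],(800,600),interpolation=cv2.INTER_CUBIC)
cv2.imwrite('pics/g9.png',a)
E
```

```text
t 27.6 grasp pt [ 0.4423 -0.2945  0.0781] rpy [-179.8842    0.077  -173.2263] q [ 81.  22. -58. 109.  22.  61. 111.] F [ 0.4932  0.1853 -1.5598] w 0.0199 49.99428570270538
-> .441,-.2955,.059,186.5 rot [-0.002   0.0013  0.0048] rows 1.0 | then shift [ 0.0012 -0.0012  0.0191] rows 1.0
```

View pics/g9.png

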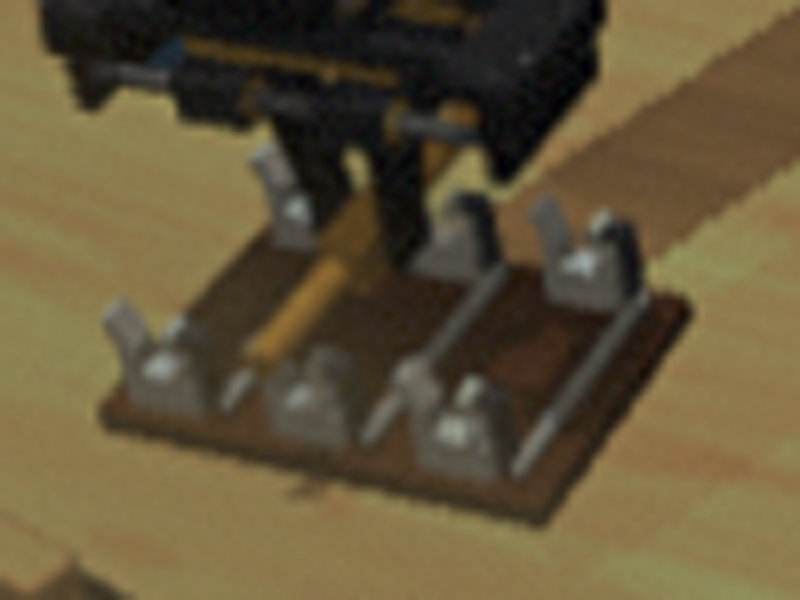

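Run:
```python
from h import *
np.set_printoptions(precision=0,suppress=True)
s=cam('scene');C=np.array([.441,-.2955]);a=np.radians(6.5);ex=np.array([np.cos(a),np.sin(a)]);ey=np.array([-ex[1],ex[0]])
P=lambda x,y,z:(proj(s,[[*(C+ex*x+ey*y),z]])[0]+.4-[115,135])*8
for y in(-.062,0,.062): print(y,'front face base',P(.058,y,.012),'seat',P(.058,y,.036),'top',P(.058,y,.054),'back fork front face seat',P(-.046,y,.036))
for xy in [(.065,.095),(-.065,.095),(.065,-.095)]: print('corner',P(*xy,0.0),P(*xy,.012))
G=np.array([.4423,-.2945]);a=np.radians(6.77);ex=np.array([np.cos(a),np.sin(a)])
e=[*(G+ex*.08),.067];print('rod end',(proj(s,[e])[0]+.4-[115,135])*8,'block front top',(proj(s,[[*(G+ex*.022),.077]])[0]+.4-[115,135])*8)
```

```text
-0.062 front face base [179. 409.] seat [164. 360.] top [152. 322.] back fork front face seat [306. 200.]
0 front face base [322. 440.] seat [308. 391.] top [298. 353.] back fork front face seat [444. 226.]
0.062 front face base [470. 472.] seat [458. 423.] top [450. 384.] back fork front face seat [586. 253.]
corner [547. 527.] [542. 502.]
corner [695. 312.] [692. 288.]
corner [103. 428.] [ 95. 404.]
rod end [260. 365.] block front top [336. 247.]
```

The rack corners and the three bright clip seats ((164,362), (308,393), (458,424)) fall within a few pixels of my model, so the rod is lined up over clip 1. I'll push it down.

{"method": "send_rows", "body": {"xyz": [[0.001,-0.001,0.006],[0,0,0.006],[0,0,0.004],[0,0,0.004],[0,0,0.004],[0,0,0.004],[0,0,0.003],[0,0,0],[0,0,0]], "rotation": [[-0.002,0.001,0.005],[0,0,0],[0,0,0],[0,0,0],[0,0,0],[0,0,0],[0,0,0],[0,0,0],[0,0,0]], "jaw": [0,0,0,0,0,0,0,0,0]}}

```text
time_s: 28.7
tool_pos: [0.441, -0.2973, 0.2104]
tool_rot: [-179.9, 0.1, -173.6]
force: [0.1, -3.6, 4.6]
grip_width: 0.0197
grasp_force: 50.0
```

```bash
python3 go.py .441,-.2955,.047,186.5
```

```text
t 28.7 grasp pt [ 0.4412 -0.2977  0.0469] rpy [-179.8564    0.0612 -173.6274] q [ 79.  25. -56. 110.  25.  58. 108.] F [ 0.1165 -3.6247  4.6036] w 0.0197 49.995941519737244
-> .441,-.2955,.047,186.5 rot [-0.0025  0.0011 -0.0022] rows 1.0 | then shift [-0.0002  0.0018 -0.0001] rows 1.0
```

{"method": "send_rows", "body": {"xyz": [[0,0,0.001],[0,0,0.001],[0,0,0.001],[0,0,0],[0,0,0]], "rotation": [[0,0,0],[0,0,0],[0,0,0],[0,0,0],[0,0,0]], "jaw": [0,0,0,0,0]}}

```text
time_s: 29.2
tool_pos: [0.4414, -0.2971, 0.2101]
tool_rot: [-179.8, -0.1, -173.6]
force: [-7.1, 0.7, 27.6]
grip_width: 0.0194
grasp_force: 50.0
```

```bash
python3 go.py .441,-.2955,.047,186.5
```

```text
t 29.2 grasp pt [ 0.4413 -0.2977  0.0466] rpy [-179.789    -0.0757 -173.6342] q [ 79.  25. -56. 110.  25.  58. 108.] F [-7.0724  0.6891 27.5588] w 0.0194 50.003430247306824
-> .441,-.2955,.047,186.5 rot [-0.0037 -0.0013 -0.0023] rows 1.0 | then shift [ 0.0002  0.0016 -0.0004] rows 1.0
```

{"method": "send_rows", "body": {"xyz": [[0,0,-0.002],[0,0,0],[0,0,0],[0,0,0],[0,0,0],[0,0,-0.02],[0,0,-0.04],[0,0,-0.04],[0,0,-0.02],[0,0,0]], "rotation": [[0,0,0],[0,0,0],[0,0,0],[0,0,0],[0,0,0],[0,0,0],[0,0,0],[0,0,0],[0,0,0],[0,0,0]], "jaw": [0.38,0.38,0.38,0.38,0.38,0.38,0.38,0.6,0.6,0.6]}}

```text
time_s: 30.2
tool_pos: [0.4417, -0.2962, 0.3315]
tool_rot: [-179.8, 0.2, -173.6]
force: [-0.2, -0.1, 0.0]
grip_width: 0.0486
grasp_force: 0.0
```

```bash
python3 rods.py; python3 go.py .4287,.367,.16,180
python3 - <<'E'
from h import *
np.set_printoptions(precision=4,suppress=True)
# seated rod end in scene
s=cam('scene');t=cam('top')
C=np.array([.4413,-.2977]);a=np.radians(6.4);ex=np.array([np.cos(a),np.sin(a)])
lab=cv2.cvtColor(s['image'],cv2.COLOR_BGR2LAB)[...,2].astype(int)
m=np.zeros(lab.shape,np.uint8);m[135:215,110:220]=lab[135:215,110:220]>163
for z in(.036,.048): print(z,proj(s,[[*(C+ex*x),z] for x in(.08,.05,.022,-.022,-.05,-.08)]).round(0).tolist())
p=proj(s,[[*(C+ex*x),.036] for x in(.08,.05,.022,0,-.03,-.05)]).round(0).astype(int); print([lab[y,x] for x,y in p])
E
```

```text
rod rect [0.4289 0.3694] mean [0.4289 0.3686] yaw -0.19084565443725332 size [150.6334  14.465 ]
t 30.2 grasp pt [ 0.441  -0.2964  0.1661] rpy [-179.915     0.0328 -173.6147] q [ 86.  16. -63. 104.  15.  69. 116.] F [-0.3809 -0.656  -0.3295] w 0.0499 0.0
-> .4287,.367,.16,180 rot [-0.0014  0.0007  0.1114] rows 1.0 | then shift [0.0122 0.6631 0.0061] rows 14.0
0.036 [[149.0, 188.0], [154.0, 182.0], [159.0, 176.0], [166.0, 167.0], [170.0, 162.0], [175.0, 157.0]]
0.048 [[148.0, 185.0], [153.0, 178.0], [158.0, 173.0], [165.0, 164.0], [169.0, 159.0], [174.0, 154.0]]
[np.int64(148), np.int64(137), np.int64(158), np.int64(148), np.int64(151), np.int64(140)]
```

{"method": "send_rows", "body": {"xyz": [[0,0,0],[-0.0075,0.0474,0],[-0.0075,0.0474,0],[-0.0075,0.0474,0],[-0.0075,0.0474,0],[-0.0075,0.0474,0],[-0.0075,0.0474,0],[-0.0075,0.0474,0],[0.0092,0.0474,0],[0.0092,0.0474,0],[0.0092,0.0474,0],[0.0092,0.0474,0],[0.0092,0.0474,0],[0.0092,0.0474,0],[0.0092,0.0474,0],[0,0,0.03],[0,0,0.04],[0,0,0.02],[0,0,0],[0,0,0]], "rotation": [[0,0,0.1114],[0,0,0],[0,0,0],[0,0,0],[0,0,0],[0,0,0],[0,0,0],[0,0,0],[0,0,0],[0,0,0],[0,0,0],[0,0,0],[0,0,0],[0,0,0],[0,0,0],[0,0,0],[0,0,0],[0,0,0],[0,0,0],[0,0,0]], "jaw": [0.7,0.7,0.7,0.7,0.7,0.7,0.7,0.7,0.7,0.7,0.7,0.7,0.7,0.7,0.7,0.7,0.7,0.7,0.7,0.7]}}

```text
time_s: 32.35
tool_pos: [0.4279, 0.3676, 0.2382]
tool_rot: [180.0, -0.2, -179.9]
force: [0.1, 1.5, 1.5]
grip_width: 0.0609
grasp_force: 0.0
```

```bash
python3 go.py .4289,.367,.021,179.8
python3 - <<'E'
from h import *
np.set_printoptions(precision=4,suppress=True)
t=cam('top')
cv2.imwrite('pics/t10.png',cv2.resize(t['image'][160:230,320:410],(800,600),interpolation=cv2.INTER_CUBIC))
s=cam('scene');cv2.imwrite('pics/s10.png',cv2.resize(s['image'][135:210,115:215],(800,600),interpolation=cv2.INTER_CUBIC))
E
```

```text
t 32.4 grasp pt [0.4274 0.3676 0.0747] rpy [ 179.9992   -0.1586 -179.9422] q [  7.  30. -62. 104.  29.  64.  25.] F [0.1128 1.4556 1.4948] w 0.0609 0.0
-> .4289,.367,.021,179.8 rot [ 0.     -0.0028  0.0045] rows 1.0 | then shift [-0.001  -0.0006  0.0537] rows 2.0
```

{"method": "send_rows", "body": {"xyz": [[-0.001,0,0.02],[0,0,0.02],[0,0,0.012],[0,0,0.0015],[0,0,0],[0,0,0],[0,0,0],[0,0,0],[0,0,0],[0,0,0],[0,0,0],[0,0,0],[0,0,0],[0,0,0],[0,0,0]], "rotation": [[0,-0.002,0.004],[0,0,0],[0,0,0],[0,0,0],[0,0,0],[0,0,0],[0,0,0],[0,0,0],[0,0,0],[0,0,0],[0,0,0],[0,0,0],[0,0,0],[0,0,0],[0,0,0]], "jaw": [0.7,0.7,0.7,0.7,0.7,0,0,0,0,0,0,0,0,0,0], "newtons": 50}}

```text
time_s: 33.95
tool_pos: [0.4294, 0.3676, 0.1855]
tool_rot: [180.0, 0.1, 179.8]
force: [0.4, 0.3, 0.9]
grip_width: 0.0196
grasp_force: 50.0
```

```bash
python3 -c "
import numpy as np
a=np.radians(6.4);print('clip2',np.array([.4413,-.2977])+.062*np.array([-np.sin(a),np.cos(a)]))"; python3 go.py .4289,.367,.14,180 .4344,-.2361,.14,186.4 .4344,-.2361,.079,186.4
```

```text
clip2 [ 0.43438893 -0.23608639]
t 34.0 grasp pt [0.4296 0.3677 0.022 ] rpy [179.9821   0.0808 179.7923] q [  4.  34. -59. 106.  33.  59.  22.] F [0.3892 0.3268 0.8546] w 0.0196 50.00005066394806
-> .4289,.367,.14,180 rot [ 0.0003  0.0014 -0.0036] rows 1.0 | then shift [ 0.0005 -0.0006 -0.118 ] rows 3.0
-> .4344,-.2361,.14,186.4 rot [ 0.      0.     -0.1117] rows 1.0 | then shift [ 0.0618 -0.6    -0.    ] rows 13.0
-> .4344,-.2361,.079,186.4 rot [0. 0. 0.] rows 0.0 | then shift [-0.    -0.     0.061] rows 2.0
```

{"method": "send_rows", "body": {"xyz": [[0,0,-0.02],[0,0,-0.04],[0,0,-0.04],[0,0,-0.018],[0,0,0],[-0.01,-0.0462,0],[-0.01,-0.0462,0],[-0.01,-0.0462,0],[-0.01,-0.0462,0],[-0.01,-0.0462,0],[-0.01,-0.0462,0],[0.0174,-0.0462,0],[0.0174,-0.0462,0],[0.0174,-0.0462,0],[0.0174,-0.0462,0],[0.0174,-0.0462,0],[0.0174,-0.0462,0],[0.0174,-0.0462,0],[0,0,0],[0,0,0]], "rotation": [[0,0,0],[0,0,0],[0,0,0],[0,0,0],[0,0,-0.115],[0,0,0],[0,0,0],[0,0,0],[0,0,0],[0,0,0],[0,0,0],[0,0,0],[0,0,0],[0,0,0],[0,0,0],[0,0,0],[0,0,0],[0,0,0],[0,0,0],[0,0,0]], "jaw": [0,0,0,0,0,0,0,0,0,0,0,0,0,0,0,0,0,0,0,0]}}

```text
time_s: 35.95
tool_pos: [0.4336, -0.2374, 0.3024]
tool_rot: [179.9, 0.1, -173.8]
force: [1.2, -0.0, -1.8]
grip_width: 0.0193
grasp_force: 50.0
```

```bash
python3 go.py .4344,-.2361,.079,186.4
```

```text
t 36.0 grasp pt [ 0.4338 -0.2371  0.1389] rpy [ 179.8848    0.0595 -173.8382] q [ 91.  15. -72. 110.  15.  66. 110.] F [ 1.1932 -0.0307 -1.7696] w 0.0193 49.99959647655487
-> .4344,-.2361,.079,186.4 rot [ 0.002   0.001  -0.0042] rows 1.0 | then shift [-0.0009  0.0012  0.0599] rows 2.0
```

{"method": "send_rows", "body": {"xyz": [[-0.001,0.0008,0.03],[0,0,0.024],[0,0,0.006],[0,0,0],[0,0,0]], "rotation": [[0.001,0.001,-0.004],[0,0,0],[0,0,0],[0,0,0],[0,0,0]], "jaw": [0,0,0,0,0]}}

```text
time_s: 36.45
tool_pos: [0.4363, -0.2345, 0.2441]
tool_rot: [-179.9, 0.1, -173.3]
force: [0.6, -0.4, -1.7]
grip_width: 0.0195
grasp_force: 50.0
```

```bash
python3 go.py .4344,-.2361,.048,186.4
```

```text
t 36.5 grasp pt [ 0.4366 -0.2347  0.0806] rpy [-179.9243    0.0917 -173.2963] q [ 85.  20. -67. 113.  21.  60. 105.] F [ 0.5699 -0.3727 -1.679 ] w 0.0195 49.99933362007141
-> .4344,-.2361,.048,186.4 rot [-0.0013  0.0016  0.0053] rows 1.0 | then shift [ 0.002  -0.0014  0.0326] rows 1.0
```

{"method": "send_rows", "body": {"xyz": [[0.001,-0.001,0.008],[0.0005,0,0.008],[0,0,0.004],[0,0,0.004],[0,0,0.004],[0,0,0.003],[0,0,0.002],[0,0,0],[0,0,0]], "rotation": [[-0.001,0.001,0.004],[0,0,0],[0,0,0],[0,0,0],[0,0,0],[0,0,0],[0,0,0],[0,0,0],[0,0,0]], "jaw": [0,0,0,0,0,0,0,0,0]}}

```text
time_s: 37.35
tool_pos: [0.4347, -0.237, 0.2113]
tool_rot: [-179.9, -0.0, -173.6]
force: [-2.2, 0.2, 10.3]
grip_width: 0.0196
grasp_force: 50.0
```

{"method": "send_rows", "body": {"xyz": [[0,0,0.001],[0,0,0.001],[0,0,0.0005],[0,0,0],[0,0,0]], "rotation": [[0,0,0],[0,0,0],[0,0,0],[0,0,0],[0,0,0]], "jaw": [0,0,0,0,0]}}

```text
time_s: 37.85
tool_pos: [0.4352, -0.2367, 0.211]
tool_rot: [-179.9, -0.1, -173.7]
force: [-10.6, 3.3, 34.1]
grip_width: 0.0193
grasp_force: 50.0
```

```bash
python3 go.py .4344,-.2361,.048,186.4
```

```text
t 37.9 grasp pt [ 0.4348 -0.2372  0.0475] rpy [-179.8588   -0.1434 -173.6512] q [ 82.  23. -64. 115.  25.  57. 102.] F [-10.6093   3.3152  34.0521] w 0.0193 50.0113445520401
-> .4344,-.2361,.048,186.4 rot [-0.0025 -0.0025 -0.0009] rows 1.0 | then shift [ 0.0007  0.0007 -0.0005] rows 1.0
```

Fully home. I'll release, lift, move aside and check.

{"method": "send_rows", "body": {"xyz": [[0,0,-0.0025],[0,0,0],[0,0,0],[0,0,0],[0,0,0],[0,0,-0.02],[0,0,-0.04],[0,0,-0.04],[0,0,-0.02],[-0.03,0.04,0],[-0.03,0.04,0],[-0.02,0.04,0],[0,0.04,0],[0,0.04,0],[0,0.04,0],[0,0.04,0],[0,0.04,0],[0,0,0]], "rotation": [[0,0,0],[0,0,0],[0,0,0],[0,0,0],[0,0,0],[0,0,0],[0,0,0],[0,0,0],[0,0,0],[0,0,0],[0,0,0],[0,0,0],[0,0,0],[0,0,0],[0,0,0],[0,0,0],[0,0,0],[0,0,0]], "jaw": [0.38,0.38,0.38,0.38,0.38,0.38,0.38,0.38,0.6,0.6,0.6,0.6,0.6,0.6,0.6,0.6,0.6,0.6]}}

```text
time_s: 39.65
tool_pos: [0.4765, 0.0969, 0.3306]
tool_rot: [179.9, 0.0, -173.0]
force: [0.7, 0.9, -0.5]
grip_width: 0.052
grasp_force: 0.0
```

```bash
python3 go.py
python3 - <<'E'
from h import *
s=cam('scene');t=cam('top');print(t['image'].shape)
a=cv2.resize(s['image'][135:255,80:220],(400,343),interpolation=cv2.INTER_CUBIC)
b=cv2.resize(t['image'][110:230,325:405],(400,600),interpolation=cv2.INTER_CUBIC)
d=cv2.resize(s['image'][:,:],(400,257))
cv2.imwrite('pics/g11.png',np.hstack([np.vstack([a,d]),b]))
E
```

```text
t 39.6 grasp pt [0.4765 0.0972 0.1671] rpy [ 179.8764    0.0125 -173.0458] q [ 56.  11. -76. 109.  11.  68.  74.] F [ 0.6627  0.8586 -0.5051] w 0.052 0.0
(384, 512, 3)
```

View pics/g11.png

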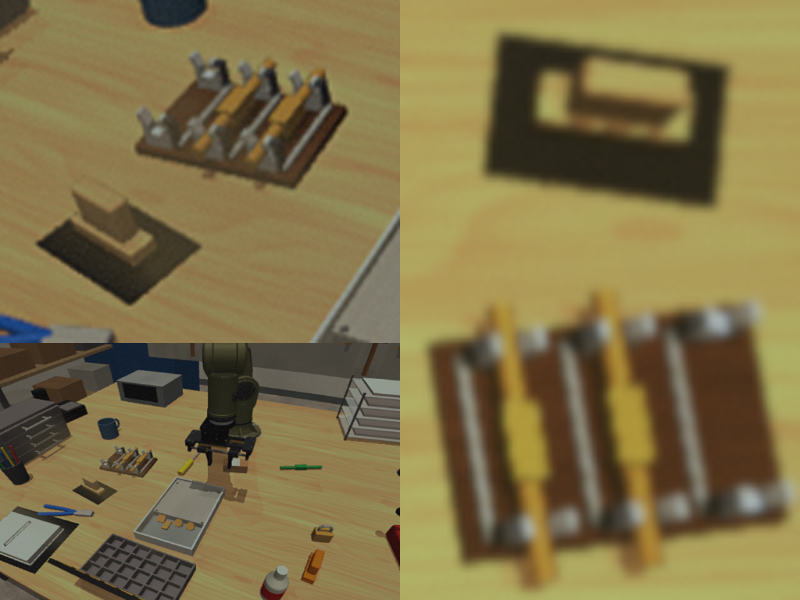

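Both rods are seated in clips with their blocks midway ((525,440) and (632,430)). The scraper is on its mat, the chips are in the tray, and the padlock is untouched.

```bash
python3 -c "
from cell import env
print(env.sign_off())"
```

```text
the job is handed in; nothing more can be done
None
```

I handed the job in at about 40 s of the 210 s allowed (sign-off gives no verdict): all four chips are in the tray, the scraper stands upright on its mat, both brass rods are fully home in clips 1 and 2, and the padlock is where it was.

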